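# Shim the roll gap of a bench seed huller

### The arm

A 7-joint arm with a two-finger parallel gripper is mounted at the origin on a cart in front of the work surface, level with it; the furniture and walls round the work are solid. World frame = base frame: x ahead of the robot, y to its left, z up, the work surface at z = 0. Lengths are in mm, angles in rad, forces in N, time in s.
With the tool pointing down it reaches from about 400 to 875 mm from the base axis. Payload 4.4 kg.
Tool frame: the origin (TCP) lies midway between the tips of the shut fingers; the grasp point (between the pads) lies 19 mm behind it (ctrl.grip_point_offset is the distance from the TCP to the grasp point, in mm); z points along the fingers, y is the direction in which the jaws open and shut (so a half turn about z gives the same grasp; the last joint's range is limited). The gripper opens to 85 mm and grips with 20 to 120 N. Pads are 22 mm wide; open, the fingers measure 114 mm over their backs; the gripper's body (76 mm by 85 mm) begins 54 mm behind the grasp point. The pads swing forward as they close: fully open they stand 13 mm farther back than shut.
Start: joints at [-1.278, 0.628, 0.038, 1.517, -0.027, 0.996, -0.02], TCP at [228.225, 608.63, 231.313] pointing down, gripper open.
Joint ranges: [-3.06, 3.06], [-0.37, 2.12], [-1.25, 1.32], [0.18, 2.47], [-1.1, 4.24], [0.23, 1.98], [-2.94, 2.94]. Speed limits (rad/s): [2.57, 2.57, 3.14, 3.14, 3.14, 3.14, 3.14].

### API

Orientations are given as [roll, pitch, yaw] about the fixed x, y, z axes, in that order (R = Rz(yaw) Ry(pitch) Rx(roll)).
In Python, from cell import ctrl, imaging, models gives the robot as it stands. The module is installed in compiled form; this text tells all that it offers.
- The arm moves only by the tool drive_tool, never from a script. Its argument "deltas" is text: rows parted by semicolons, each of 5 numbers parted by spaces: the shift along the tool's x, y, z in m, then the turn about the tool's z in degrees, then the finger opening in m, from 0 to 0.0854. A call has 1 to 12 rows; each row is the pose to reach, as a shift and turn from the pose commanded when the call began, along the tool's axes at that moment; what a row does not reach only later rows make up. A row lasts 1/8 s, in which the tool goes at most 62.5 mm and 10.7 degrees, less where a joint would pass 70% of its speed; a pose out of reach is approached as far as the arm can. A call with a gripper value outside its range is refused whole. The fingers move at their own pace and stop on an object; the grip force is fixed at half the most. Time passes only in rows, so rows that repeat a pose let the fingers close. It gives the time, the measured TCP pose, the force and the opening at its end, in the units of the state.
- ctrl.read_state(): the state, without advancing time (a new reading comes with each control period).
- imaging.get_image(name): name is "side" or "top"; returns a dict with "color" (420x560x3 uint8, red, green, blue), "range_z" (420x560 float32, mm along the optical axis (not along the pixel's ray), 0 where there is no reading), "vfov" (degrees; the focal length in pixels is half the picture's height over the tangent of half this angle, whatever the lens; pixels are square), "cx", "cy" (the principal point, pixels), "extrinsics" (4x4, takes a point from camera to world coordinates). Camera axes: x right, y down, z forward; pixel columns grow to the right and rows downward; lengths in mm; the calibration is good to about 2 mm. A picture is of the moment at which its call begins.
- ctrl.finish_job(): hands the job in, once; it reports no verdict.
Trained networks look in a picture, given as the dict that the camera call returned (one of the last four; its "shot" number tells which), for a name from the list of things; names that differ only in an ending like _2 or _b are one class to them, and where a whole thing is asked for, a point or a joint stands for the part that bears it (a point fixed in the world has none). Each returns a list of dicts, best first, with "score" (0 to 1); they miss things now and then, are a little off and sometimes report something else, mostly with a low value. They report only what shows in the picture. A call takes as long as a camera call. They do not tell look-alikes from the thing itself.
- models.spot_in(picture, thing): "point" ([column, row] in pixels, amid what is visible of it).
- models.landmark_of(picture, thing): "point" ([column, row] in pixels: a listed point, or the origin of a listed thing).
The state is a dict: "clock": time; "qpos": joint angles; "qd": joint speeds; "tau": joint torques, N m; "eef_pos": TCP position; "tool_rot": TCP orientation; "force": force on the tool from outside, world axes, zero at the start; "torque": the same for the moment, N m; "width": finger opening in mm.
Only numpy, scipy, OpenCV 4.12 (cv2) and the standard library are available. Lean on these libraries where they do the work, as an engineer would, in place of code of your own. Each camera call takes 0.05 s, during which the arm holds its last target.

### The job

Open the roll gap of the small seed huller: with the pry bar over the notched fulcrum block, lever up the nose of the stiff, heavy roll arm just far enough for the brass shim (not much over a centimetre), then take the bar away and slide the shim fully home into its pocket under the arm's stop foot. Press the arm down on its thumb pad until it sits on the shim and bed it there with a steady push of some 25 N (at least 18, never over 35), and leave the bar lying on the worktop clear of the huller. Do not lift the arm with the fingers, force nothing, and leave the other things alone.

Things in the scene. Friction and masses are not known exactly. Their poses are not given: they have to be found in the camera images.
- huller: Green cast base of the huller (fixed, 330x150 mm, 20 mm thick flange, x -70..260 mm). Origin: on the worktop, under the middle of the front face of the closed grey roll arm; x points back into the machine, y left, z up. The arm's nose covers x 0..66, y +-48, z 63..88 mm; behind it the roll (top z 110 mm), and from x 120 mm a feed chute and hopper, 230 mm high
- fulcrum_block: Origin: middle of the round crest (8 mm radius, across y) of the dark notched fulcrum block on the right in front of the nose: huller x -20, y -28, z 60 mm. Two ears stand 9 mm over it with 23 mm between them for the 14 mm wide bar. Open space below the nose behind it (floor at z 20 mm). Axes as the huller's
- pry_edge (a point): Lower front edge of the arm's nose straight behind the fulcrum: huller x 0, y -28, z 63 mm when closed; it rises with the arm. The bar's toe goes 12 to 20 mm in under this flat underside, toe tip low and grip high, and lifts there when the grip is pushed down. It takes about 45 to 60 N at the toe
- thumb_pad (a point): Black round thumb pad (24 mm) on top of the arm's nose, origin on its surface: huller x 18, y 0, z 88 mm when closed. About 3 to 12 N down here moves the raised arm down; it stops firmly on the shim and is then bedded with some 25 N (dust would otherwise let it settle later); over 35 N bends the foot
- roll_arm: Grey hinged roll arm, 3 to 4 kg: nose 66x96x25 mm, hinge at huller x 200, z 75 mm, axis y. Origin: in its front face at hinge height, huller x 0, y 0, z 75 mm when closed. Stiff hinge: it stays at whatever angle it is left and rises only under the bar; stop at 0.12 rad
- stop_foot (a point): Lowest line of the arm's rounded stop foot: huller x 20, y 28 mm, 180 mm before the hinge. Huller z: 53 mm closed on the anvil (starts up to 0.7 mm higher), 57 mm resting on the shim, 60 to 61 mm good for slipping in the shim, over 65.6 mm strains the arm
- pocket_end (a point): Steel back stop of the shim pocket on the anvil's floor, middle: huller x 42, y 28, z 53 mm; axes as the huller's. Pocket: 33 mm wide between 6 mm high cheeks (flared in front), flat floor z 53 mm from x -55 to 42 mm, open to the front. The arm's rounded stop foot (29 mm wide) stands on this floor at x 20 mm when closed
- pry_bar: Loose pry bar, 237 mm, 0.26 kg, flat underside. Origin: under the middle of its orange grip (104 long, 16 wide, 18 mm high); x points to the toe, z up. Steel blade 14 mm wide, 6 mm thick, last 46 mm 5 mm thick, underside level with the grip's; the toe tip is at x 185 mm. Take it across the grip, 16 mm
- toe (a point): Upper front edge of the bar's toe: bar x 185, z 5 mm; axes as the bar's
- shim: Loose brass shim, 0.09 kg: blade 94x30 mm, 4 mm thick, with an upright fin (24 mm along x, 10 mm thick, top at 36 mm) to hold it by. Origin: on the underside, below the fin's middle; x points to the blade's front end at x 80 mm, the blade ends at x -14 mm behind. Fully home its origin is at huller x -38, y 28, z 53 mm, x axes alike
- scoop: Bystander: the sample scoop, loose, not to be disturbed; origin at its underside
- brass_200: Bystander: the larger brass weight, loose, not to be disturbed; origin at its underside
- brass_100: Bystander: the smaller brass weight, loose, not to be disturbed; origin at its underside
- tin_open: Bystander: the open sample tin, loose, not to be disturbed; origin at its underside
- lens: Bystander: the hand lens, loose, not to be disturbed; origin at its underside
Things that resemble listed ones, but are neither listed nor needed, are in the scene too. Of the things that look like the shim, the smaller one is meant.

How it is judged:
By the outcome, as a careful person would: the job done as asked, in the order asked, and still so for the second after the job is handed in, with the robot touching nothing.
It also fails if it takes over 72 s, if anything falls off the work surface, if the arm or the gripper's body presses on something with over 40 N, if the wrist force passes 120 N, or if a joint passes its speed limit or range.

## Working session

There is one attempt and no reset: what is moved stays moved. The work goes in short steps, Python scripts to look and compute and a tool call to move; the robot and the scene stay as the last step left them, time stands still between calls to the robot, and variables do not carry over. Pictures are saved under pics/ and viewed, and the job is handed in when it is done.

Besides the shell and the picture viewer there is one more tool, called after "Emit:" in YAML: its name, and indented under it one key for each argument. drive_tool: Moves the arm, as the interface text tells. Its arguments: {"type":"object","properties":{"deltas":{"type":"string"}},"required":["deltas"]}

```bash
mkdir -p pics; ls; cat > h.py <<'E'
import numpy as np, cv2
from cell import ctrl, imaging, models
from scipy.spatial.transform import Rotation as R
def K(im):
    f=210/np.tan(np.radians(im["vfov"])/2); return f,im["cx"],im["cy"]
def p2w(im,u,v,z=None):
    f,cx,cy=K(im); E=np.array(im["extrinsics"])
    d=np.array([(u-cx)/f,(v-cy)/f,1.0])
    if z is None:
        r=im["range_z"][int(round(v)),int(round(u))]; return E[:3,:3]@(d*r)+E[:3,3]
    dw=E[:3,:3]@d; s=(z-E[2,3])/dw[2]; return E[:3,3]+s*dw
def w2p(im,p):
    f,cx,cy=K(im); E=np.array(im["extrinsics"]); q=E[:3,:3].T@(np.array(p)-E[:3,3])
    return np.array([cx+f*q[0]/q[2],cy+f*q[1]/q[2]])
def save(im,n,crop=None,s=1):
    c=im["color"][:,:,::-1]
    if crop: c=c[crop[1]:crop[3],crop[0]:crop[2]]
    cv2.imwrite("pics/"+n+".png",cv2.resize(np.ascontiguousarray(c),None,fx=s,fy=s,interpolation=cv2.INTER_CUBIC))
def cloud(im):
    f,cx,cy=K(im); E=np.array(im["extrinsics"]); r=im["range_z"]
    v,u=np.mgrid[:420,:560]; P=np.stack([(u-cx)/f*r,(v-cy)/f*r,r],-1)
    return P@E[:3,:3].T+E[:3,3]
E
python3 - <<'E'
from h import *
import pickle
s=ctrl.read_state()
print({k:np.round(v,3) for k,v in s.items()}); print(ctrl.grip_point_offset)
print(R.from_euler('xyz',s["tool_rot"]).as_matrix().round(3) if np.size(s["tool_rot"])==3 else s["tool_rot"])
for n in ["top","side"]:
    im=imaging.get_image(n); pickle.dump(im,open(n+"0.pkl","wb")); save(im,n+"0",s=1.42)
    print(n,im["vfov"],im["cx"],im["cy"],np.round(im["extrinsics"],3).tolist())
    for t in ["huller","fulcrum_block","pry_edge","thumb_pad","roll_arm","stop_foot","pocket_end","pry_bar","toe","shim","scoop","brass_200","brass_100","tin_open","lens"]:
        L=models.landmark_of(im,t); print(t,[(np.round(d["point"]).tolist(),round(d["score"],2)) for d in L[:4]])
print(ctrl.read_state()["clock"])
E
```

```text
pics
{'clock': np.float64(0.0), 'qpos': array([-1.278,  0.629,  0.038,  1.518, -0.027,  0.996, -0.02 ]), 'qd': array([ 0.   , -0.001, -0.   , -0.001,  0.   ,  0.   , -0.001]), 'tau': array([ 1.0000e-03, -5.6339e+01,  1.2270e+00, -1.9344e+01,  1.1000e-02,
        1.0000e-02, -0.0000e+00]), 'eef_pos': array([227.998, 608.04 , 230.38 ]), 'tool_rot': array([-3.14 ,  0.   ,  2.783]), 'force': array([-0.421, -0.468, -0.685]), 'torque': array([ 0.01 ,  0.047, -0.034]), 'width': np.float64(85.514)}
18.700000000000003
[[-0.936  0.351 -0.001]
 [ 0.351  0.936 -0.002]
 [-0.    -0.002 -1.   ]]
top 49.86504610041874 278.19272125140134 208.9480216004014 [[0.026, -0.984, 0.178, 333.335], [-0.999, -0.031, -0.021, 10.709], [0.026, -0.178, -0.984, 1319.134], [0.0, 0.0, 0.0, 1.0]]
huller [([264.0, 203.0], 0.67)]
fulcrum_block [([271.0, 207.0], 0.72)]
pry_edge [([272.0, 199.0], 0.79), ([264.0, 196.0], 0.3)]
thumb_pad [([265.0, 187.0], 0.9)]
roll_arm [([262.0, 192.0], 0.62)]
stop_foot [([253.0, 193.0], 0.92), ([412.0, 254.0], 0.49)]
pocket_end [([254.0, 182.0], 0.74)]
pry_bar [([183.0, 246.0], 0.8), ([272
[... 715 characters left out ...]
ock [([280.0, 210.0], 0.63), ([289.0, 151.0], 0.41)]
pry_edge [([284.0, 207.0], 0.56)]
thumb_pad [([293.0, 197.0], 0.74), ([286.0, 215.0], 0.62)]
roll_arm [([286.0, 200.0], 0.97), ([281.0, 209.0], 0.2)]
stop_foot [([294.0, 202.0], 0.77)]
pocket_end [([297.0, 198.0], 0.73), ([284.0, 206.0], 0.44)]
pry_bar [([253.0, 173.0], 0.61)]
toe [([298.0, 172.0], 0.47)]
shim [([295.0, 250.0], 0.73), ([243.0, 284.0], 0.51)]
scoop [([251.0, 151.0], 0.6)]
brass_200 [([284.0, 153.0], 0.61), ([289.0, 152.0], 0.58), ([286.0, 333.0], 0.29)]
brass_100 [([284.0, 153.0], 0.61), ([289.0, 152.0], 0.58), ([286.0, 333.0], 0.29)]
tin_open [([286.0, 333.0], 0.75)]
lens [([240.0, 328.0], 0.51), ([254.0, 174.0], 0.4)]
1.6
```

View pics/top0.png

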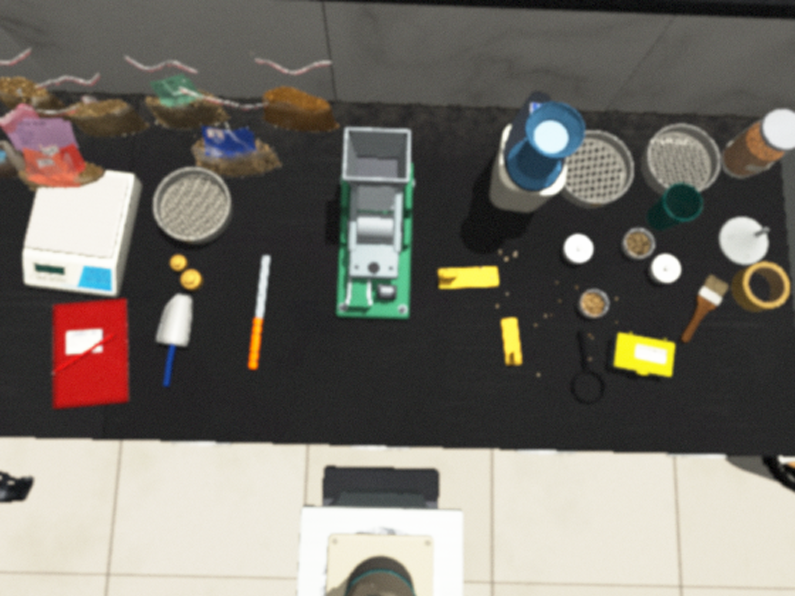

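View pics/side0.png

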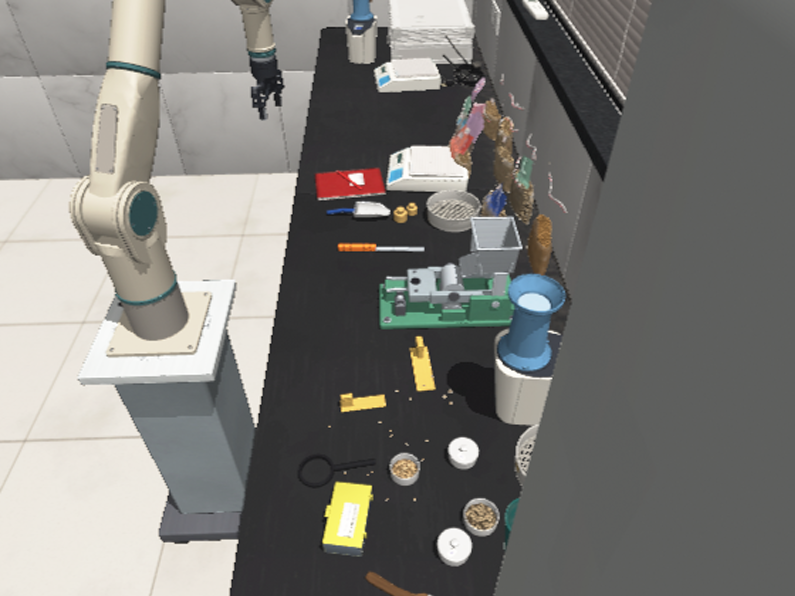

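```bash
python3 - <<'E'
from h import *
import pickle
t=pickle.load(open("top0.pkl","rb")); s=pickle.load(open("side0.pkl","rb"))
save(t,"tA",(225,80,385,280),3.5); save(s,"sA",(220,160,380,310),4.5)
for n,im in(("top",t),("side",s)):
    P=cloud(im); hsv=cv2.cvtColor(im["color"],cv2.COLOR_RGB2HSV)
    yel=cv2.inRange(hsv,(18,110,100),(32,255,255)); org=cv2.inRange(hsv,(3,150,120),(16,255,255)); grn=cv2.inRange(hsv,(60,90,60),(85,255,255))
    for nm,m,lo in(("yel",yel,40),("org",org,40),("grn",grn,100)):
        k,l,st,c=cv2.connectedComponentsWithStats(m)
        for i in range(1,k):
            if st[i,4]<lo: continue
            q=P[l==i]; x=q[:,0]; 
            if not(200<np.median(x)<900): continue
            r=cv2.minAreaRect(q[:,:2].astype(np.float32))
            print(n,nm,st[i,:5],c[i].round(1),"rect",np.round(r[0],1),np.round(r[1],1),round(r[2],1),"z",np.percentile(q[:,2],[5,50,95]).round(1))
E
```

```text
top yel [443 165  13  13 103] [449.  171.2] rect [ 701.9 -528.2] [37.4 41.5] 2.3 z [ 7.4 14.5 19. ]
top yel [119 179  24  25 302] [130.5 191.5] rect [476.  241.8] [541.1  48. ] 53.2 z [-0.5 24.8 40.1]
top yel [522 184  35  34 490] [539.2 200.7] rect [ 464.7 -430.4] [100.8 914.9] 22.9 z [ 1.  46.5 51.6]
top yel [308 187  44  17 670] [329.6 194.9] rect [518.4 -76.9] [116.4 392.6] 48.1 z [-1.5  5.8 46.6]
top yel [411 207  14  14 117] [417.2 213. ] rect [ 465.  -214.2] [ 40.3 519.7] 25.9 z [ 8.2 12.8 16.8]
top yel [352 223  16  35 436] [359.7 239.7] rect [ 403.9 -155.3] [ 97.4 347.3] 38.7 z [-1.3  4.6 34.9]
top yel [176 224   8  35 118] [179.6 240.5] rect [392.2 160.8] [311.8  82.4] 53.8 z [14.6 19.  23. ]
top yel [432 234  44  32 874] [452.3 249.6] rect [ 430.7 -293.4] [102.8 630.2] 8.5 z [ 1.4 38.  43.3]
top org [ 22 104  39  27 366] [ 44.  120.4] rect [592.7 338.7] [831.1  93.1] 58.1 z [ 75.6  92.9 129.7]
top org [ 17 106   8  10  49] [ 20.7 109.8] rect [804.9 698.4] [15.2 22. ] 31.8 z [115.8 130.9 140. ]
top org [488 209  15  18  85] [494.5 216.2] rect [ 559.2 -654.9] [33.6 53.8] 57.
[... 249 characters left out ...]
  14 148] [284.9 149.4] rect [606.7 433. ] [76.3 94.6] 19.6 z [ 1.2 22.4 39.2]
side yel [288 237  19  39 445] [296.8 257.8] rect [ 598.2 -550.2] [962.2  57. ] 86.6 z [ 1.9  6.6 46.5]
side yel [239 277  33  13 313] [254. 283.] rect [ 488.9 -248. ] [96.9 49.9] 4.4 z [ 0.9  5.8 35.8]
side yel [227 339  36  47 965] [244.1 360.8] rect [ 477.6 -732.7] [ 92.8 598.2] 3.3 z [ 3.  38.1 41.5]
side org [238 171  27   6 134] [250.5 173.7] rect [ 528.9 -358.1] [ 101.7 1337.5] 5.4 z [ 0.5 12.9 22.5]
side grn [ 267  194   96   38 1736] [312.8 219. ] rect [ 684.3 -447.3] [1167.3  326.3] 89.1 z [ 9.5 23.4 88.7]
side grn [326 196  21   8 143] [335.8 199.2] rect [780.5  81.1] [41.4 74.3] 60.4 z [18.6 29.9 52.2]
```

View pics/tA.png

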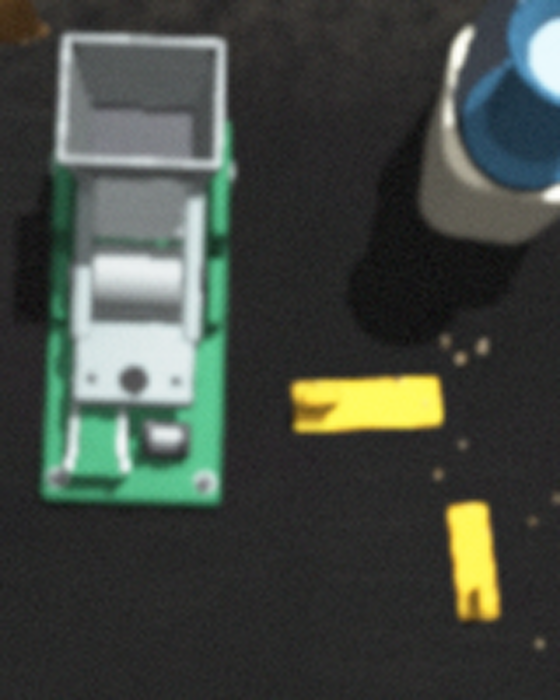

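View pics/sA.png

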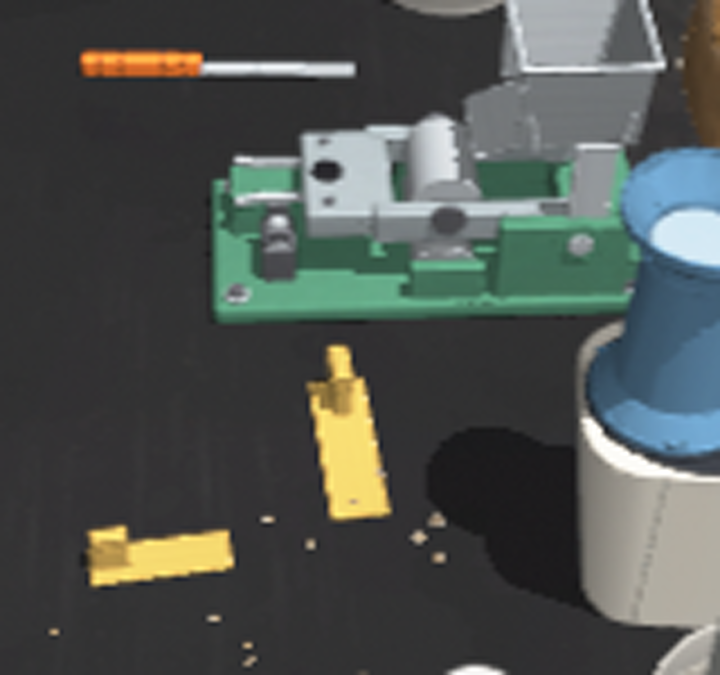

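```bash
python3 - <<'E'
from h import *
import pickle
from scipy.optimize import least_squares
t=pickle.load(open("top0.pkl","rb")); s=pickle.load(open("side0.pkl","rb"))
T=lambda u,v:(225-.0+u/3.5-.36,80+v/3.5-.36)
S=lambda u,v:(220+u/4.5-.39,160+v/4.5-.39)
obs=[(t,T(42,500),(-70,75,20)),(t,T(220,503),(-70,-75,20)),(t,T(73,402),(0,48,88)),(t,T(192,404),(0,-48,88)),(t,T(193,322),(66,-48,88)),(t,T(80,323),(66,48,88)),(t,T(133,380),(18,0,88)),
(s,S(215,318),(-70,-75,0)),(s,S(213,181),(-70,75,20)),(s,S(216,309),(-70,-75,20)),(s,S(305,216),(0,-48,88)),(s,S(303,133),(0,48,88)),(s,S(394,207),(66,-48,88)),(s,S(326,170),(18,0,88))]
def w(p,q):
    c,ss=np.cos(p[2]),np.sin(p[2]); return np.array([p[0]+c*q[0]-ss*q[1],p[1]+ss*q[0]+c*q[1],q[2]])
for cams in ((t,),(s,),(t,s)):
    o=[x for x in obs if any(x[0] is c for c in cams)]
    f=lambda p:np.concatenate([w2p(im,w(p,q))-uv for im,uv,q in o])
    r=least_squares(f,[480,20,0],loss='soft_l1'); print(r.x.round(3)); 
    print(np.round(f(r.x).reshape(-1,2),1).tolist())
# nets
p=r.x
for n,im,d in(("top",t,dict(huller=(264,203),ful=(271,207),pry=(272,199),th=(265,187))),):
    pass
print("thumb top",w2p(t,w(p,(18,0,88))),"crest",w2p(t,w(p,(-20,-28,60))),w2p(s,w(p,(-20,-28,60))))
# depth cloud checks
for n,im in(("t",t),("s",s)):
    P=cloud(im).reshape(-1,3); c,ss=np.cos(p[2]),np.sin(p[2]); d=P[:,:2]-p[:2]; L=np.c_[d@[c,ss],d@[-ss,c],P[:,2]]
    def st(x0,x1,y0,y1,z0=-20,z1=200):
        m=(L[:,0]>x0)&(L[:,0]<x1)&(L[:,1]>y0)&(L[:,1]<y1)&(L[:,2]>z0)&(L[:,2]<z1); return m.sum(),np.round(np.median(L[m,2]),2),np.round(L[m,2].std(),2)
    print(n,"table",st(-200,-100,-60,60),"flange",st(-65,-20,-72,-55,10,30),"nose",st(5,60,-44,-15,70,110),st(5,60,15,44,70,110),"floor",st(-50,-10,15,40,45,65))
E
```

```text
[5.95666e+02 2.94210e+01 1.20000e-02]
[[-0.2, 0.1], [0.6, 0.2], [-0.2, -0.2], [0.3, -0.1], [0.4, 0.4], [-1.5, -0.6], [0.1, 0.1]]
[ 5.9963e+02  3.5161e+01 -2.0000e-03]
[[-0.0, 1.8], [-0.2, -1.4], [-0.4, -0.3], [0.3, -0.4], [-0.5, -0.7], [0.4, 1.1], [0.3, 0.1]]
[5.97065e+02 3.04940e+01 1.00000e-02]
[[-0.6, -0.4], [0.2, -0.2], [-0.5, -0.7], [-0.0, -0.6], [0.0, -0.1], [-1.8, -1.2], [-0.3, -0.4], [-0.5, 3.0], [-1.2, -0.4], [-0.8, 0.9], [-0.2, 0.6], [-1.4, 0.2], [-0.1, 1.9], [-0.4, 1.0]]
thumb top [262.36676632 187.82526264] crest [272.01507594 203.30591474] [280.89850355 210.45706507]
t table (np.int64(1405), np.float64(0.52), np.float64(2.71)) flange (np.int64(83), np.float64(21.04), np.float64(3.49)) nose (np.int64(208), np.float64(89.14), np.float64(2.46)) (np.int64(201), np.float64(88.79), np.float64(2.41)) floor (np.int64(116), np.float64(53.81), np.float64(2.4))
s table (np.int64(672), np.float64(0.99), np.float64(2.24)) flange (np.int64(68), np.float64(21.09), np.float64(4.27)) nose (np.int64(102), np.float64(89.75), np.float64(4.02)) (np.int64(94), np.float64(89.92), np.float64(2.18)) floor (np.int64(49), np.float64(54.43), np.float64(2.16))
```

```bash
python3 - <<'E'
from h import *
import pickle
t=pickle.load(open("top0.pkl","rb")); s=pickle.load(open("side0.pkl","rb"))
save(t,"tB",(165,170,205,270),7); save(t,"tC",(335,215,385,265),10)
save(s,"sB",(230,160,305,185),10); save(s,"sC",(225,265,285,305),10)
E
cd pics; python3 -c "
import cv2,numpy as np
a=[cv2.imread(f) for f in('tB.png','tC.png')];h=700
cv2.imwrite('tBC.png',np.hstack([np.pad(i,((0,h-i.shape[0]),(0,0),(0,0))) for i in a]))
a=[cv2.imread(f) for f in('sB.png','sC.png')]
cv2.imwrite('sBC.png',np.vstack([np.pad(i,((0,0),(0,750-i.shape[1]),(0,0))) for i in a]))"
```

```text
(no output)
```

View pics/tBC.png

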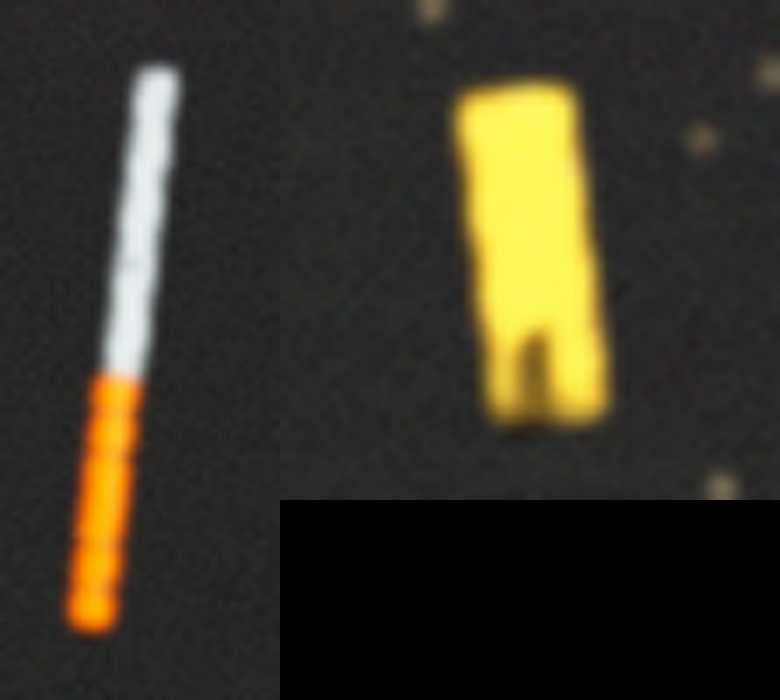

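View pics/sBC.png

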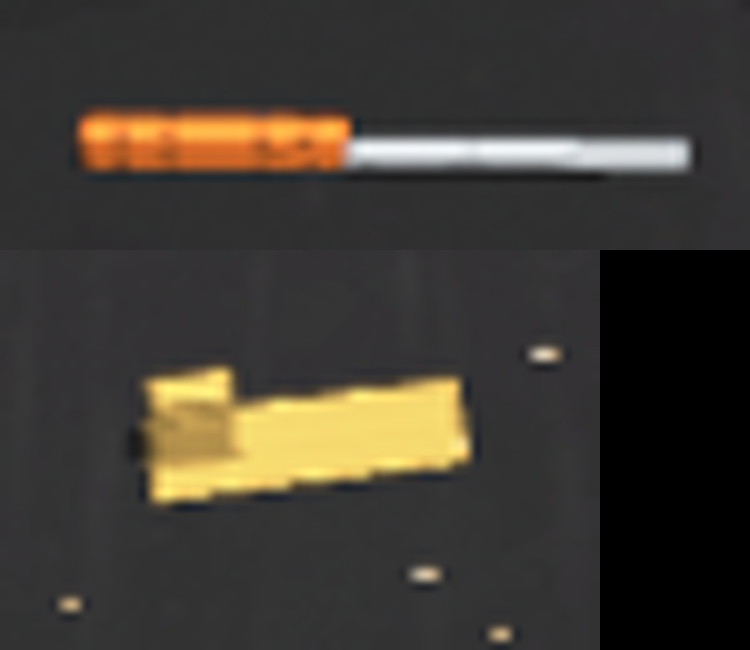

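```bash
python3 - <<'E'
from h import *
import pickle
t=pickle.load(open("top0.pkl","rb")); s=pickle.load(open("side0.pkl","rb"))
B=lambda u,v:(165+u/7-.43,170+v/7-.43)
toe=p2w(t,*B(157,67),5); j=p2w(t,*B(120,376),18); tail=p2w(t,*B(92,633),18)
print("bar top",toe,j,tail,np.linalg.norm((toe-tail)[:2]),np.linalg.norm((j-tail)[:2]),np.arctan2(*(toe-tail)[1::-1]))
SB=lambda u,v:(230+u/10-.45,160+v/10-.45)
toe=p2w(s,*SB(691,139),5); tail=p2w(s,*SB(80,127),18); print("bar side",toe,tail,np.linalg.norm((toe-tail)[:2]),np.arctan2(*(toe-tail)[1::-1]))
C=lambda u,v:(335+(u-280)/10-.45,215+v/10-.45)
q=[p2w(t,*C(*c),4)[:2] for c in((458,93),(573,82),(608,415),(490,422))]
q=np.array(q);print("shim top",q.round(1).tolist()); f=(q[0]+q[1])/2;b=(q[2]+q[3])/2;print(f,b,np.linalg.norm(f-b),np.linalg.norm(q[0]-q[1]),np.arctan2(*(f-b)[::-1]))
SC=lambda u,v:(225+u/10-.45,265+(v-250)/10-.45)
q=np.array([p2w(s,*SC(*c),4)[:2] for c in((460,380),(468,460),(152,498))]);print("shim side",q.round(1).tolist(),np.arctan2(*(q[1]-q[2])[::-1]), np.linalg.norm(q[1]-q[2]))
E
```

```text
bar top [653.28179672 257.00121403   5.        ] [518.38335643 261.61650343  18.        ] [412.36188243 266.16965454  18.        ] 241.0943081109016 106.11919776839513 -0.038037612192296864
bar side [657.5966035  270.03191655   5.        ] [417.70554845 271.46358733  18.        ] 239.89532712783617 -0.005967933138559074
shim top [[533.9, -237.1], [538.2, -271.3], [440.2, -280.8], [437.2, -246.2]]
[ 536.02420197 -254.17199074] [ 438.67022426 -263.4894622 ] 97.7988356230339 34.437210646892524 0.09541652135078019
shim side [[536.3, -235.5], [538.1, -265.5], [443.7, -275.5]] 0.10570496035402925 94.97926906012302
```

```bash
cat >> h.py <<'E'
def plan(x,y,z,yaw=None):
    s=ctrl.read_state(); Rm=R.from_euler('xyz',s["tool_rot"]).as_matrix()
    d=Rm.T@(np.array([x,y,z])-s["eef_pos"])/1000
    cy=s["tool_rot"][2]
    turn=0 if yaw is None else -np.degrees((yaw-cy+np.pi)%(2*np.pi)-np.pi)
    print("at",np.round(s["eef_pos"],1),"yaw",round(cy,4),"d(m)",np.round(d,4),"turn",round(turn,2),"q",np.round(s["qpos"],2),"w",np.round(s["width"],1),"F",np.round(s["force"],1),"t",round(s["clock"],2))
E
python3 -c "
from h import *
plan(491,263.5,100,3.107)"
```

```text
at [228.2 608.6 231.3] yaw 2.7828 d(m) [-0.3673 -0.2309  0.1313] turn -18.58 q [-1.28  0.63  0.04  1.52 -0.03  1.   -0.02] w 85.4 F [ 0.6 -0.7  0.6] t 1.6
```

Emit:
drive_tool:
  deltas: "-0.04 -0.025 0.005 -3 0.05; -0.09 -0.057 0.015 -6 0.05; -0.14 -0.088 0.03 -9 0.05; -0.19 -0.119 0.05 -12 0.05; -0.24 -0.151 0.07 -15 0.05; -0.29 -0.182 0.1 -18.6 0.05; -0.34 -0.214 0.12 -18.6 0.05; -0.367 -0.231 0.131 -18.6 0.05; -0.367 -0.231 0.131 -18.6 0.05; -0.367 -0.231 0.131 -18.6 0.05"

```text
clock: 2.85
eef_pos: [490.5, 264.3, 100.5]
tool_rot: [3.141, -0.0, 3.108]
force: [0.1, -0.0, -1.2]
width: 50.1
```

```bash
python3 - <<'E'
from h import *
import pickle
plan(491,263.5,4,3.107)
t=imaging.get_image("top"); s=imaging.get_image("side")
save(t,"t1",(140,170,220,270),6);save(s,"s1",(210,100,330,200),5)
for n,im in(("t",t),("s",s)): print(n,w2p(im,ctrl.read_state()["eef_pos"]))
E
cd pics; python3 -c "
import cv2,numpy as np
a=[cv2.imread(f) for f in('t1.png','s1.png')];h=600
cv2.imwrite('j1.png',cv2.resize(np.hstack([np.pad(i,((0,h-i.shape[0]),(0,0),(0,0))) for i in a]),None,fx=.72,fy=.72))"
```

```text
at [490.5 264.3 100.5] yaw 3.1078 d(m) [-0.0006 -0.0009  0.0965] turn 0.05 q [-0.5   0.68 -0.07  1.89  0.08  0.57  0.91] w 50.1 F [ 0.1 -0.  -1.2] t 2.85
t [174.03088593 229.10703846]
s [255.08893424 155.46074095]
```

View pics/j1.png

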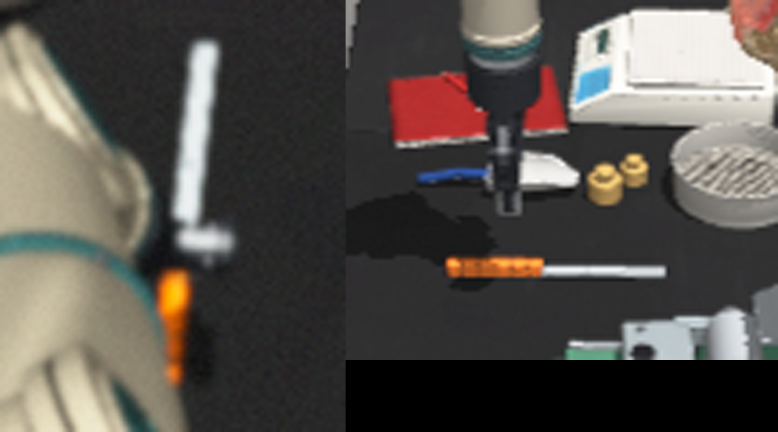

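Emit:
drive_tool:
  deltas: "0 -0.0005 0.03 0 0.05; 0 -0.0005 0.06 0 0.05; 0 -0.0005 0.085 0 0.05; 0 -0.0005 0.0965 0 0.05; 0 -0.0005 0.0965 0 0.05; 0 -0.0005 0.0965 0 0.03; 0 -0.0005 0.0965 0 0.01; 0 -0.0005 0.0965 0 0.01; 0 -0.0005 0.0965 0 0.01"

```text
clock: 4.08
eef_pos: [491.5, 263.9, 5.1]
tool_rot: [3.14, 0.002, 3.108]
force: [-0.5, 1.0, 6.1]
width: 14.1
```

```bash
python3 - <<'E'
from h import *
plan(476+21,58.5,110,0)
E
```

```text
at [491.5 263.9   5.1] yaw 3.1076 d(m) [-0.0127 -0.2049 -0.1052] turn 178.05 q [-0.51  0.84 -0.05  1.93  0.1   0.38  0.9 ] w 14.1 F [-0.5  1.   6.1] t 4.08
```

Emit:
drive_tool:
  deltas: "0 0 -0.01 0 0.01; 0 0 -0.03 0 0.01; 0 0 -0.06 0 0.01; 0 0 -0.09 0 0.01; 0 0 -0.1 0 0.01; 0 0 -0.1 0 0.01"

```text
clock: 4.82
eef_pos: [490.8, 262.8, 104.1]
tool_rot: [3.141, 0.001, 3.107]
force: [-0.2, -0.0, -2.9]
width: 14.5
```

```bash
python3 - <<'E'
from h import *
plan(476+21,58.5,110,0)
s=imaging.get_image("side")
save(s,"s2",(210,100,330,200),6)
E
```

```text
at [490.8 262.8 104.1] yaw 3.1072 d(m) [-0.0132 -0.204  -0.0059] turn 178.03 q [-0.49  0.67 -0.08  1.89  0.09  0.58  0.91] w 14.5 F [-0.2 -0.  -2.9] t 4.83
```

View pics/s2.png

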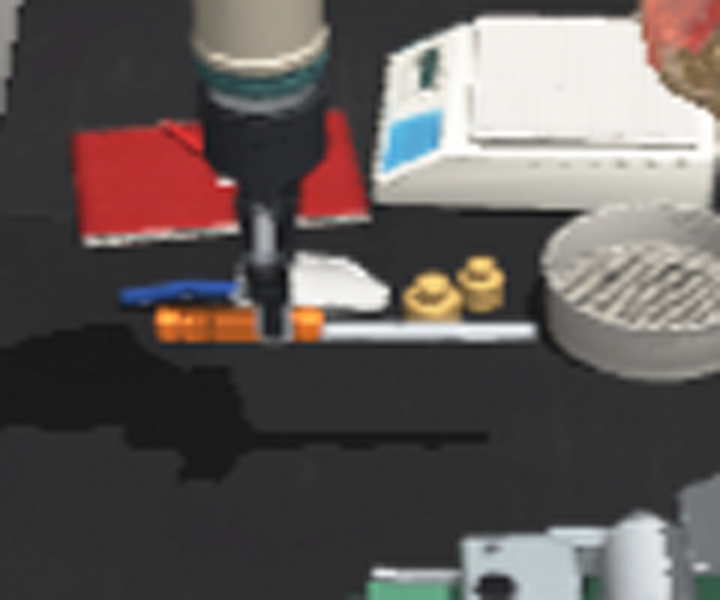

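Emit:
drive_tool:
  deltas: "0 0 -0.03 5 0.01; 0 -0.01 -0.046 14 0.01; 0 -0.03 -0.046 24 0.01; 0 -0.05 -0.046 34 0.01; 0.001 -0.07 -0.046 44 0.01; 0.001 -0.09 -0.046 54 0.01; 0.001 -0.11 -0.046 64 0.01; 0.001 -0.13 -0.046 74 0.01; 0.001 -0.15 -0.046 84 0.01; 0.001 -0.17 -0.046 94 0.01; 0.002 -0.19 -0.046 104 0.01; 0.002 -0.205 -0.046 114 0.01"

```text
clock: 6.38
eef_pos: [480.8, 57.0, 148.6]
tool_rot: [-3.14, 0.002, 1.111]
force: [-0.3, -0.6, -2.7]
width: 14.3
```

```bash
python3 - <<'E'
from h import *
plan(482,58,90,0.01)
E
```

```text
at [480.8  57.  148.6] yaw 1.1113 d(m) [0.0016 0.0008 0.0586] turn 63.1 q [-0.49  0.57  0.47  2.06 -0.43  0.61 -0.19] w 14.3 F [-0.3 -0.6 -2.7] t 6.38
```

Emit:
drive_tool:
  deltas: "0.0016 0.0008 0 10 0.01; 0.0016 0.0008 0 20 0.01; 0.0016 0.0008 0 30 0.01; 0.0016 0.0008 0.01 40 0.01; 0.0016 0.0008 0.03 50 0.01; 0.0016 0.0008 0.05 60 0.01; 0.0016 0.0008 0.0586 63.1 0.01; 0.0016 0.0008 0.0586 63.1 0.01"

```text
clock: 7.38
eef_pos: [482.5, 59.0, 90.4]
tool_rot: [3.141, 0.002, 0.018]
force: [0.4, -0.4, -3.2]
width: 14.3
```

```bash
python3 - <<'E'
from h import *
plan(482,58,60,0.01)
s=imaging.get_image("side");t=imaging.get_image("top")
save(s,"s3",(200,150,330,240),6);save(t,"t3",(200,150,320,250),6)
E
```

```text
at [482.5  59.   90.4] yaw 0.0184 d(m) [-0.0004  0.001   0.0304] turn 0.48 q [-0.61  0.73  0.66  2.1  -0.83  0.59 -0.9 ] w 14.3 F [ 0.4 -0.4 -3.2] t 7.38
```

View pics/s3.png

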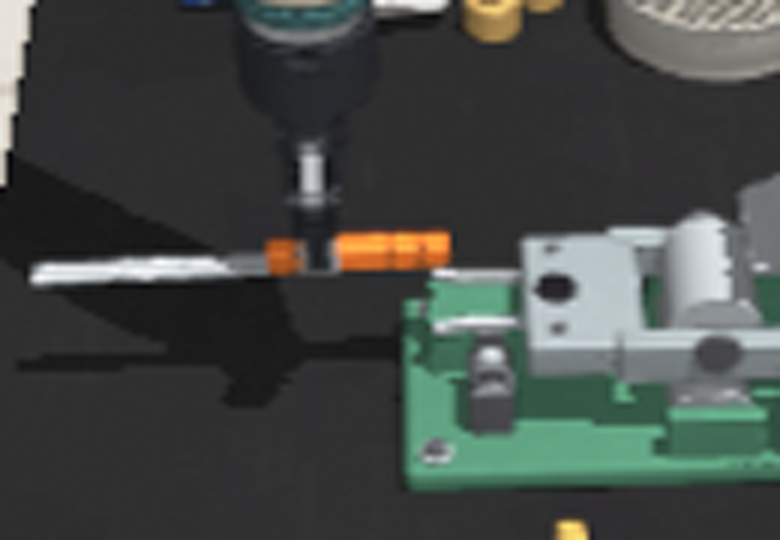

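View pics/t3.png

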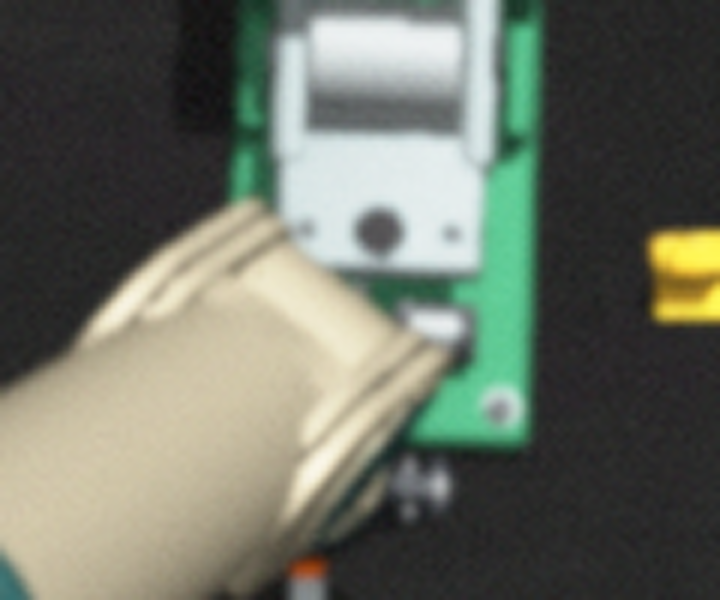

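Emit:
drive_tool:
  deltas: "0 0.001 0.015 0 0.01; 0 0.001 0.026 0 0.01; 0 0.001 0.03 0 0.01; 0 0.001 0.033 0 0.01; 0 0.001 0.036 0 0.01; 0 0.001 0.036 0 0.01"

```text
clock: 8.22
eef_pos: [482.8, 58.0, 55.4]
tool_rot: [-3.141, 0.0, 0.016]
force: [-2.4, 0.2, 2.9]
width: 14.3
```

Emit:
drive_tool:
  deltas: "0 0 0.001 0 0.01; 0 0 0.002 0 0.01; 0 0 0.003 0 0.01; 0 0 0.004 0 0.01; 0 0 0.004 0 0.01"

```text
clock: 8.85
eef_pos: [482.5, 58.0, 51.5]
tool_rot: [-3.141, 0.001, 0.016]
force: [-4.9, 0.1, 6.6]
width: 14.1
```

```bash
python3 - <<'E'
from h import *
plan(482,58,45,0.01)
s=imaging.get_image("side")
save(s,"s4",(200,150,330,240),6)
E
```

```text
at [482.5  58.   51.5] yaw 0.016 d(m) [-0.0005 -0.      0.0065] turn 0.34 q [-0.55  0.79  0.57  2.12 -0.92  0.5  -0.82] w 14.1 F [-4.9  0.1  6.6] t 8.85
```

View pics/s4.png

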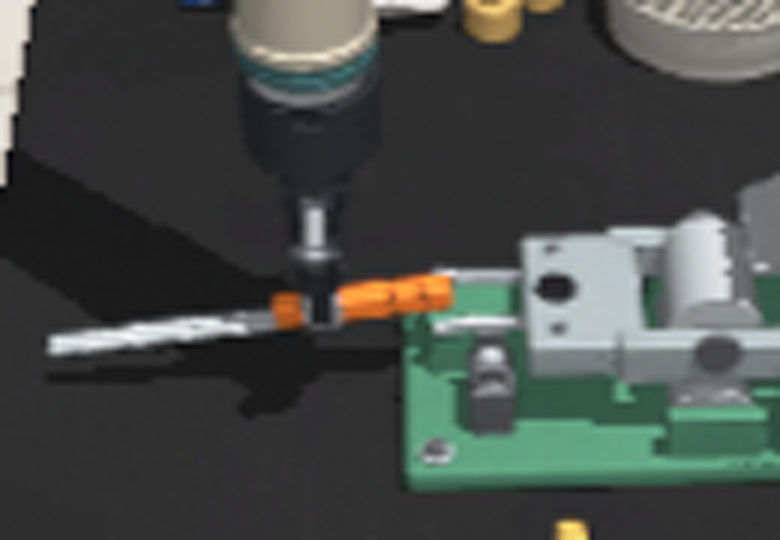

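Emit:
drive_tool:
  deltas: "0 0 0.0015 0 0.01; 0 0 0.003 0 0.01; 0 0 0.0045 0 0.01; 0 0 0.006 0 0.01; 0 0 0.007 0 0.01; 0 0 0.007 0 0.01; 0 0 0 0 0.01; 0 0 -0.03 0 0.01; 0 0 -0.06 0 0.01; 0 0 -0.09 0 0.01; 0 0 -0.09 0 0.01"

```text
clock: 10.28
eef_pos: [485.1, 58.6, 143.0]
tool_rot: [-3.141, -0.005, 0.017]
force: [-0.4, 0.2, -3.3]
width: 14.3
```

```bash
python3 - <<'E'
from h import *
import pickle
plan(446,2,150,3.15)
s=imaging.get_image("side")
save(s,"s5",(200,120,330,240),6)
E
```

```text
at [485.1  58.6 143. ] yaw 0.0174 d(m) [-0.0401  0.0559 -0.0073] turn -179.48 q [-0.68  0.66  0.77  2.07 -0.73  0.7  -0.98] w 14.3 F [-0.4  0.2 -3.3] t 10.28
```

View pics/s5.png

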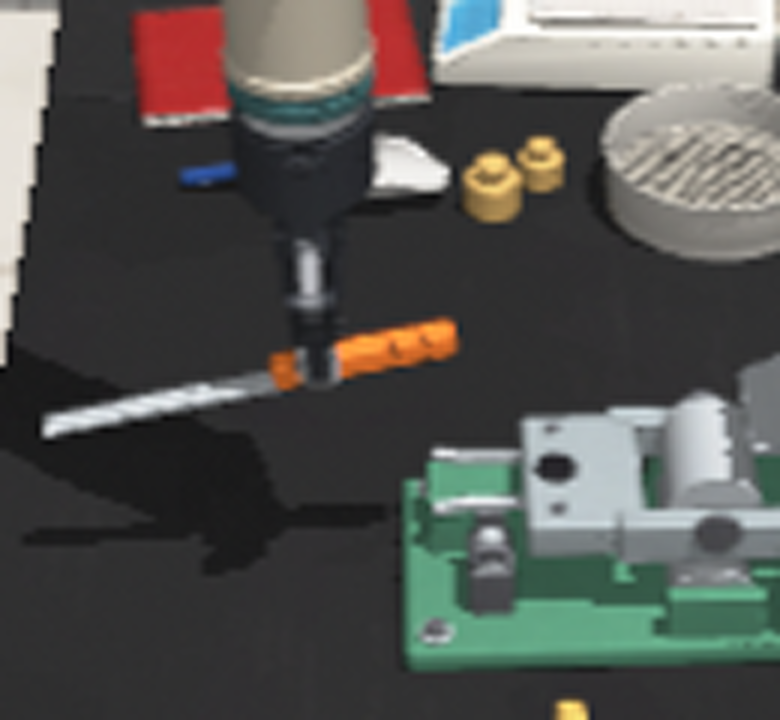

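Emit:
drive_tool:
  deltas: "-0.005 0.005 -0.02 -8 0.01; -0.01 0.01 -0.038 -18 0.01; -0.015 0.015 -0.038 -28 0.01; -0.02 0.02 -0.038 -38 0.01; -0.025 0.025 -0.038 -48 0.01; -0.03 0.03 -0.038 -58 0.01; -0.035 0.035 -0.038 -68 0.01; -0.04 0.04 -0.038 -78 0.01; -0.045 0.045 -0.038 -88 0.01; -0.05 0.05 -0.038 -98 0.01; -0.054 0.055 -0.038 -108 0.01; -0.054 0.055 -0.038 -118 0.01"

```text
clock: 11.82
eef_pos: [428.8, 2.3, 178.1]
tool_rot: [-3.139, -0.002, 2.081]
force: [-0.0, 0.4, -2.4]
width: 14.3
```

```bash
python3 - <<'E'
from h import *
plan(432,2.5,150,3.15)
E
```

```text
at [428.8   2.3 178.1] yaw 2.0811 d(m) [-0.0014  0.003   0.0281] turn -61.24 q [-0.24  0.42  0.23  2.17 -0.17  0.58  0.62] w 14.3 F [-0.   0.4 -2.4] t 11.82
```

Emit:
drive_tool:
  deltas: "-0.001 0.003 0 -10 0.01; -0.001 0.003 0 -20 0.01; -0.001 0.003 0 -30 0.01; -0.001 0.003 0 -40 0.01; -0.001 0.003 0 -50 0.01; -0.001 0.003 0.01 -60 0.01; -0.001 0.003 0.028 -61.2 0.01; -0.001 0.003 0.028 -61.2 0.01"

```text
clock: 12.82
eef_pos: [431.3, 3.0, 149.5]
tool_rot: [3.141, -0.005, -3.14]
force: [-0.8, -0.8, -2.4]
width: 14.0
```

```bash
python3 - <<'E'
from h import *
import pickle
plan(432,2.5,115,3.15)
s=imaging.get_image("side");t=imaging.get_image("top")
pickle.dump((s,t),open("p6.pkl","wb"))
save(s,"s6",(200,120,330,240),6);save(t,"t6",(220,150,320,250),6)
E
```

```text
at [431.3   3.  149.5] yaw -3.1395 d(m) [-0.0008 -0.0006  0.0345] turn -0.36 q [-0.01  0.47 -0.08  2.18  0.07  0.5   1.42] w 14.0 F [-0.8 -0.8 -2.4] t 12.82
```

View pics/s6.png

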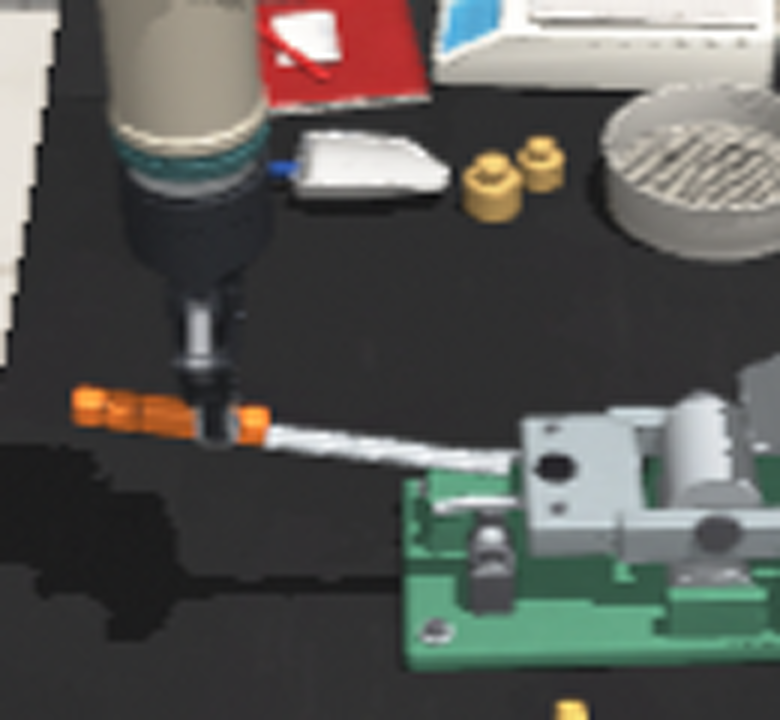

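View pics/t6.png

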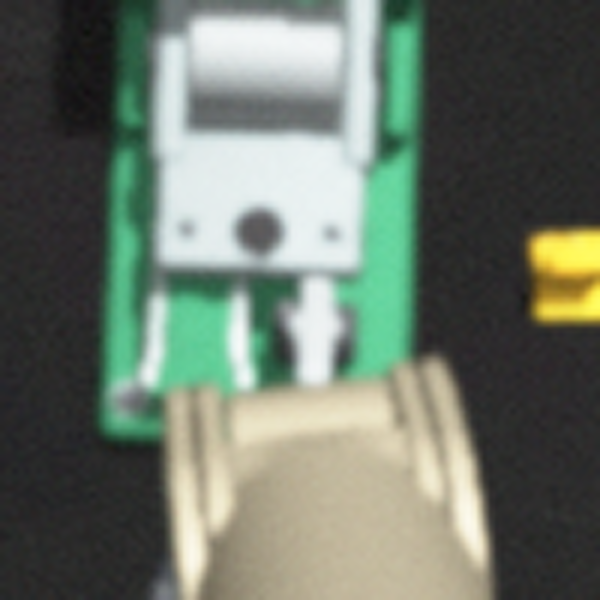

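```bash
cat >> h.py <<'E'
def py(im,u,v,y):
    f,cx,cy=K(im); E=np.array(im["extrinsics"]); d=E[:3,:3]@np.array([(u-cx)/f,(v-cy)/f,1.0]); k=(y-E[1,3])/d[1]; return E[:3,3]+k*d
E
python3 - <<'E'
from h import *
import pickle
s,t=pickle.load(open("p6.pkl","rb"))
c=s["color"][180:210,200:300].astype(int)
save(s,"s6b",(208,180,298,202),8)
E
```

```text
(no output)
```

View pics/s6b.png

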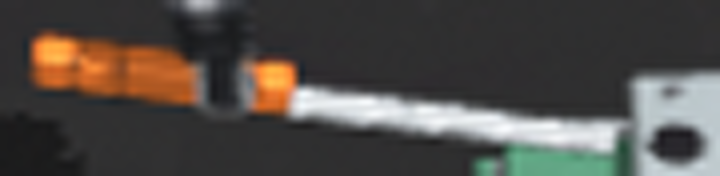

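```bash
python3 - <<'E'
from h import *
import pickle
s,t=pickle.load(open("p6.pkl","rb"))
f=lambda u,v:(208+u/8-.44,180+v/8-.44)
a=py(s,*f(35,85),-5);b=py(s,*f(290,113),-5);c=py(s,*f(620,152),-4)
print(a,b,c); 
for p,q in((a,b),(b,c),(a,c)): print(np.degrees(np.arctan2(p[2]-q[2],q[0]-p[0])),np.linalg.norm(p-q))
print(w2p(s,(431.3,3,149.5)))
for h in((-20,-36,60),(0,-28,63)):print(0)
E
```

```text
[357.22121889  -5.         164.62404263] [457.60822429  -5.         146.09607799] [590.9597825   -4.         119.08346078]
10.457137809199523 102.08249765016335
11.451280563334624 136.06365998015826
11.02513165009442 238.1358030949858
[235.66098369 191.49294135]
0
0
```

Emit:
drive_tool:
  deltas: "0 0 0.015 0 0.01; 0 0 0.03 0 0.01; 0 0 0.045 0 0.01; 0 0 0.052 0 0.01; 0 0 0.054 0 0.01; 0 0 0.054 0 0.01"

```text
clock: 13.68
eef_pos: [433.5, 3.0, 97.5]
tool_rot: [3.142, 0.001, -3.139]
force: [-0.3, -0.2, -2.9]
width: 14.0
```

```bash
python3 - <<'E'
from h import *
import pickle
plan(432,2.5,115,3.15)
s=imaging.get_image("side");t=imaging.get_image("top")
pickle.dump((s,t),open("p7.pkl","wb"))
save(s,"s7",(208,185,318,225),7);save(t,"t7",(240,180,300,220),10)
E
```

```text
at [433.5   3.   97.5] yaw -3.1392 d(m) [ 0.0015 -0.0005 -0.0175] turn -0.35 q [-0.03  0.57 -0.06  2.22  0.09  0.35  1.41] w 14.0 F [-0.3 -0.2 -2.9] t 13.68
```

View pics/s7.png

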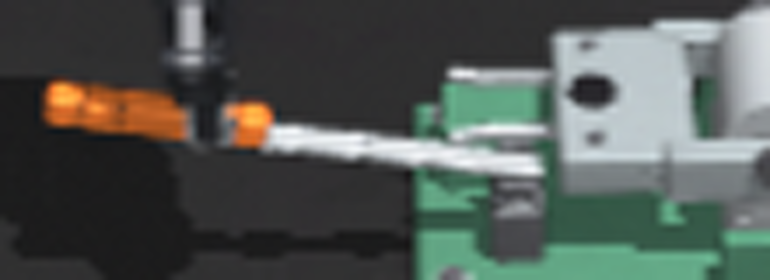

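View pics/t7.png

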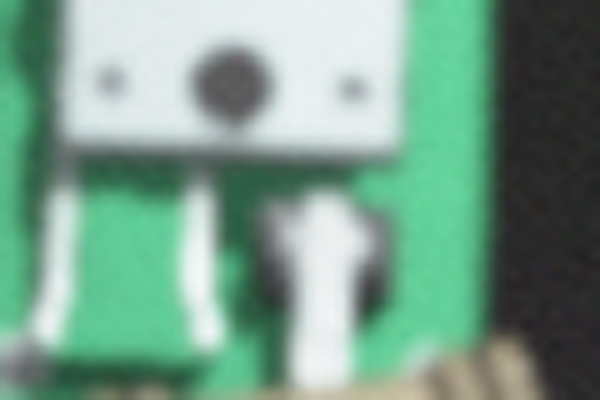

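Emit:
drive_tool:
  deltas: "0 0 0.0015 0 0.01; 0 0 0.003 0 0.01; 0 0 0.003 0 0.01"

```text
clock: 14.15
eef_pos: [433.1, 2.9, 94.1]
tool_rot: [3.142, -0.0, -3.139]
force: [0.5, 0.2, -2.5]
width: 14.0
```

Emit:
drive_tool:
  deltas: "0 0 0.001 0 0.01; 0 0 0.002 0 0.01; 0 0 0.002 0 0.01"

```text
clock: 14.52
eef_pos: [433.1, 2.9, 92.2]
tool_rot: [3.142, -0.0, -3.139]
force: [-0.7, 0.6, -0.0]
width: 14.3
```

Emit:
drive_tool:
  deltas: "-0.003 0 0.0006 0 0.01; -0.006 0 0.0012 0 0.01; -0.009 0 0.0018 0 0.01; -0.012 0 0.0024 0 0.01; -0.012 0 0.0024 0 0.01"

```text
clock: 15.15
eef_pos: [445.9, 3.0, 89.8]
tool_rot: [3.141, 0.001, -3.139]
force: [0.3, -0.9, -0.2]
width: 14.4
```

Emit:
drive_tool:
  deltas: "-0.003 0 0.0006 0 0.01; -0.006 0 0.0012 0 0.01; -0.006 0 0.0012 0 0.01"

```text
clock: 15.52
eef_pos: [451.8, 3.0, 88.6]
tool_rot: [3.142, 0.001, -3.139]
force: [-0.4, -0.7, -0.3]
width: 14.2
```

```bash
python3 - <<'E'
from h import *
import pickle
plan(432,2.5,115,3.15)
s=imaging.get_image("side");t=imaging.get_image("top")
pickle.dump((s,t),open("p8.pkl","wb"))
save(s,"s8",(208,185,318,225),7);save(t,"t8",(240,180,300,220),10)
E
```

```text
at [451.8   3.   88.6] yaw -3.1391 d(m) [ 0.0198 -0.0004 -0.0264] turn -0.34 q [-0.03  0.6  -0.06  2.18  0.09  0.36  1.41] w 14.2 F [-0.4 -0.7 -0.3] t 15.53
```

View pics/s8.png

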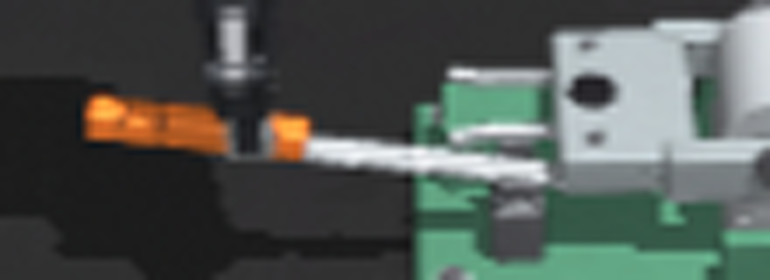

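View pics/t8.png

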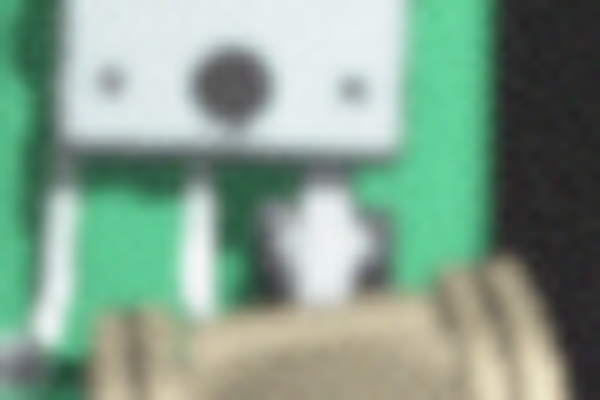

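Emit:
drive_tool:
  deltas: "-0.0015 0 0.0003 0 0.01; -0.003 0 0.0006 0 0.01; -0.003 0 0.0006 0 0.01; -0.003 0 0.003 0 0.01; -0.003 0 0.005 0 0.01; -0.003 0 0.007 0 0.01; -0.003 0 0.009 0 0.01; -0.003 0 0.011 0 0.01; -0.003 0 0.011 0 0.01"

```text
clock: 16.75
eef_pos: [454.1, 2.9, 77.4]
tool_rot: [-3.142, -0.0, -3.139]
force: [-3.7, -0.3, 3.5]
width: 14.3
```

```bash
python3 - <<'E'
from h import *
import pickle
plan(432,2.5,115,3.15)
s=imaging.get_image("side")
pickle.dump(s,open("p9.pkl","wb"))
save(s,"s9",(208,185,318,225),7)
E
```

```text
at [454.1   2.9  77.4] yaw -3.1393 d(m) [ 0.0221 -0.0003 -0.0376] turn -0.35 q [-0.03  0.63 -0.05  2.18  0.1   0.34  1.41] w 14.3 F [-3.7 -0.3  3.5] t 16.75
```

View pics/s9.png

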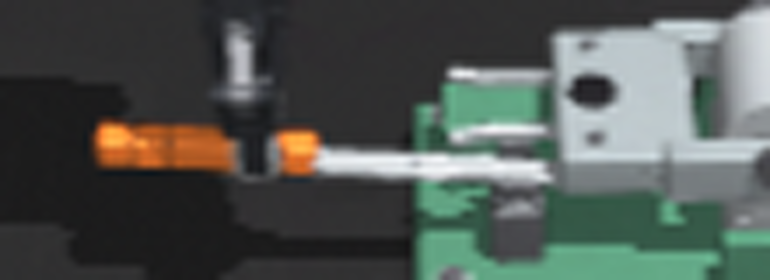

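```bash
cat >> h.py <<'E'
import pickle
def armang(im,ref=None):
    # fit theta by template tracking of nose patch in side image
    ref=ref or pickle.load(open("side0.pkl","rb"))
    H=np.array([598,32,0.005])
    def pt(q,th):
        x,z=q[0]-200,q[2]-75
        X=200+x*np.cos(th)+z*np.sin(th); Z=75-x*np.sin(th)+z*np.cos(th)
        return np.array([H[0]+X,H[1]+q[1],Z])
    c=w2p(ref,pt((25,-10,80),0)).round().astype(int)
    g0=cv2.cvtColor(ref["color"],cv2.COLOR_RGB2GRAY).astype(np.float32); g1=cv2.cvtColor(im["color"],cv2.COLOR_RGB2GRAY).astype(np.float32)
    # dense search theta: warp via mean shift of top-plate
    best=[]
    pts=np.array([(x,y,88) for x in np.arange(-6,62,1.) for y in np.arange(-44,46,1.)]+[(0,y,z) for y in np.arange(-46,46,2.) for z in np.arange(64,88,1.)])
    def smp(g,im,th):
        uv=np.array([w2p(im,pt(p,th)) for p in pts]).astype(np.float32)
        return cv2.remap(g,uv[:,0].reshape(-1,1),uv[:,1].reshape(-1,1),cv2.INTER_LINEAR).ravel()
    a=smp(g0,ref,0)
    for th in np.arange(-.01,.1,.004):
        b=smp(g1,im,th); best.append((np.corrcoef(a,b)[0,1],th))
    cs=np.array([x[0] for x in best]); k=int(cs.argmax()); 
    if 0<k<len(cs)-1:
        d=(cs[k-1]-cs[k+1])/(2*(cs[k-1]-2*cs[k]+cs[k+1])); th=best[k][1]+d*.004
    else: th=best[k][1]
    print("theta",round(th,4),"foot lift",round(th*180,2),"corr",round(cs[k],4)); return th
E
python3 - <<'E'
from h import *
for f in("p7.pkl","p8.pkl"): armang(pickle.load(open(f,"rb"))[0])
armang(pickle.load(open("p9.pkl","rb")))
E
```

```text
theta 0.0 foot lift 0.01 corr 0.9991
theta 0.0 foot lift 0.01 corr 0.9968
theta 0.0001 foot lift 0.01 corr 0.9967
```

Emit:
drive_tool:
  deltas: "0 0 0.002 0 0.01; 0 0 0.004 0 0.01; 0 0 0.006 0 0.01; 0 0 0.008 0 0.01; 0 0 0.01 0 0.01; 0 0 0.01 0 0.01"

```text
clock: 17.55
eef_pos: [452.9, 2.9, 67.7]
tool_rot: [-3.141, -0.002, -3.139]
force: [-6.1, 0.5, 11.2]
width: 14.1
```

```bash
python3 - <<'E'
from h import *
plan(432,2.5,115,3.15)
s=imaging.get_image("side"); armang(s)
save(s,"s10",(208,185,318,225),7)
E
```

```text
at [452.9   2.9  67.7] yaw -3.139 d(m) [ 0.0211 -0.0004 -0.0473] turn -0.33 q [-0.03  0.65 -0.05  2.19  0.1   0.31  1.4 ] w 14.1 F [-6.1  0.5 11.2] t 17.55
theta 0.0001 foot lift 0.03 corr 0.9968
```

View pics/s10.png

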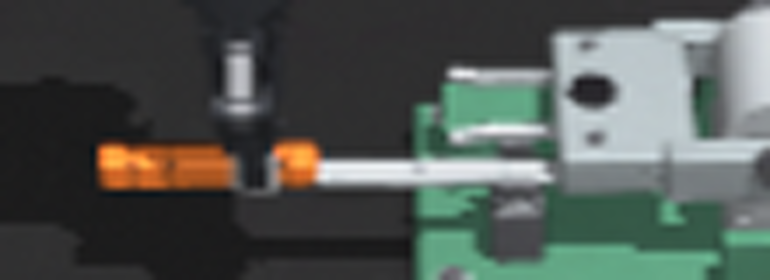

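Emit:
drive_tool:
  deltas: "0 0 0.002 0 0.01; 0 0 0.004 0 0.01; 0 0 0.006 0 0.01; 0 0 0.008 0 0.01; 0 0 0.008 0 0.01"

```text
clock: 18.23
eef_pos: [451.9, 3.0, 59.9]
tool_rot: [-3.141, -0.004, -3.138]
force: [-8.3, -0.4, 16.1]
width: 14.4
```

```bash
python3 - <<'E'
from h import *
plan(432,2.5,115,3.15)
s=imaging.get_image("side"); armang(s)
save(s,"s11",(208,185,318,225),7)
E
```

```text
at [451.9   3.   59.9] yaw -3.1383 d(m) [ 0.0201 -0.0005 -0.055 ] turn -0.29 q [-0.04  0.66 -0.05  2.19  0.1   0.29  1.4 ] w 14.4 F [-8.3 -0.4 16.1] t 18.23
theta 0.0077 foot lift 1.38 corr 0.9853
```

View pics/s11.png

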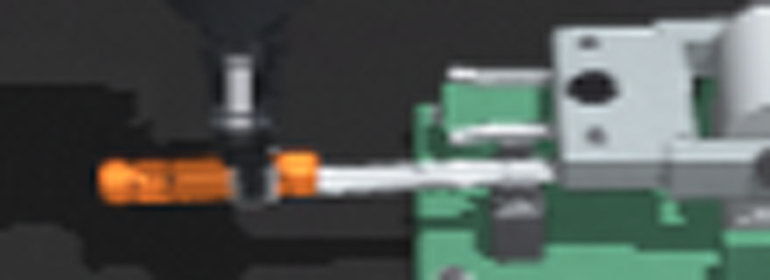

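Emit:
drive_tool:
  deltas: "-0.001 0 0.003 0 0.01; -0.002 0 0.006 0 0.01; -0.003 0 0.009 0 0.01; -0.003 0 0.012 0 0.01; -0.003 0 0.012 0 0.01"

```text
clock: 18.9
eef_pos: [451.3, 2.8, 47.5]
tool_rot: [-3.141, -0.011, -3.138]
force: [-12.5, 0.3, 16.8]
width: 14.6
```

```bash
python3 - <<'E'
from h import *
plan(432,2.5,115,3.15)
s=imaging.get_image("side"); armang(s)
save(s,"s12",(208,185,318,225),7)
E
```

```text
at [451.3   2.8  47.5] yaw -3.1385 d(m) [ 0.02   -0.0003 -0.0673] turn -0.3 q [-0.04  0.69 -0.05  2.19  0.11  0.27  1.4 ] w 14.6 F [-12.5   0.3  16.8] t 18.9
theta 0.0228 foot lift 4.1 corr 0.9787
```

View pics/s12.png

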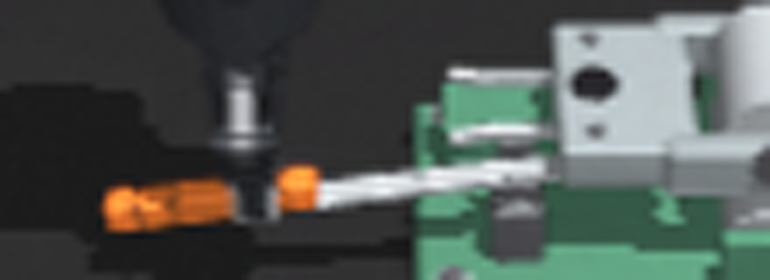

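Emit:
drive_tool:
  deltas: "-0.001 0 0.003 0 0.01; -0.002 0 0.006 0 0.01; -0.003 0 0.009 0 0.01; -0.003 0 0.011 0 0.01; -0.003 0 0.011 0 0.01"

```text
clock: 19.58
eef_pos: [451.9, 2.7, 36.2]
tool_rot: [-3.14, -0.015, -3.138]
force: [-15.3, 0.2, 17.4]
width: 14.2
```

```bash
python3 - <<'E'
from h import *
plan(432,2.5,115,3.15)
s=imaging.get_image("side"); armang(s)
save(s,"s13",(208,185,318,225),7)
E
```

```text
at [451.9   2.7  36.2] yaw -3.1381 d(m) [ 0.0211 -0.0002 -0.0785] turn -0.28 q [-0.04  0.72 -0.05  2.19  0.13  0.25  1.38] w 14.2 F [-15.3   0.2  17.4] t 19.57
theta 0.0418 foot lift 7.52 corr 0.9642
```

View pics/s13.png

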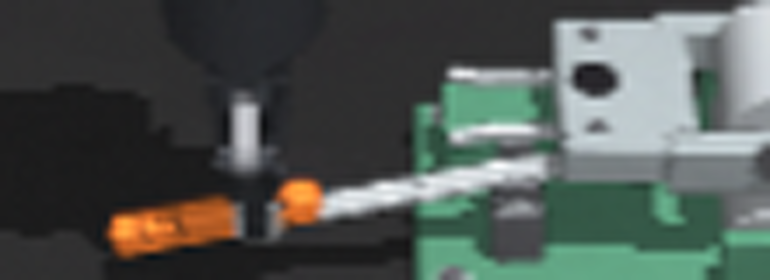

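Emit:
drive_tool:
  deltas: "0 0 -0.002 0 0.01; 0.006 0 -0.001 0 0.01; 0.014 0 0 0 0.01; 0.022 0 0.001 0 0.01; 0.030 0 0.002 0 0.01; 0.040 0 0.003 0 0.01; 0.043 0 0.003 0 0.01; 0.043 0 0.003 0 0.01"

```text
clock: 20.62
eef_pos: [417.5, 3.1, 33.4]
tool_rot: [3.141, 0.0, -3.139]
force: [-0.4, 1.1, -2.3]
width: 14.6
```

```bash
python3 - <<'E'
from h import *
plan(432,2.5,115,3.15)
s=imaging.get_image("side"); armang(s)
save(s,"s14",(190,185,318,225),6)
E
```

```text
at [417.5   3.1  33.4] yaw -3.1391 d(m) [-0.0145 -0.0006 -0.0816] turn -0.34 q [ 0.11  0.72 -0.27  2.29  0.87  0.24  0.63] w 14.6 F [-0.4  1.1 -2.3] t 20.62
theta 0.0417 foot lift 7.5 corr 0.9666
```

View pics/s14.png

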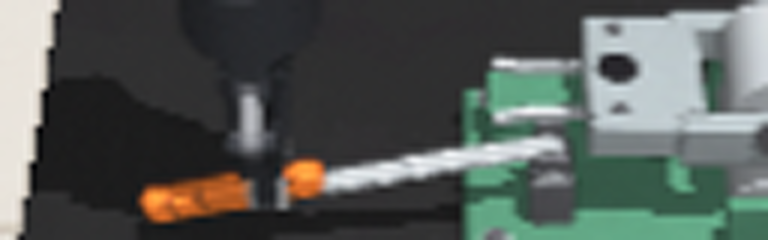

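Emit:
drive_tool:
  deltas: "0 0 -0.03 0 0.01; -0.01 0.01 -0.08 0 0.01; -0.02 0.05 -0.085 0 0.01; -0.03 0.1 -0.085 0 0.01; -0.04 0.15 -0.085 0 0.01; -0.05 0.197 -0.085 0 0.01; -0.05 0.197 -0.06 0 0.01; -0.05 0.197 -0.03 0 0.01; -0.05 0.197 0 0 0.01; -0.05 0.197 0.01 0 0.01; -0.05 0.197 0.01 0 0.01"

```text
clock: 22.05
eef_pos: [466.5, 200.3, 23.4]
tool_rot: [-3.141, -0.001, -3.139]
force: [1.0, -0.2, -2.2]
width: 14.5
```

```bash
python3 - <<'E'
from h import *
plan(467,200,7)
E
```

```text
at [466.5 200.3  23.4] yaw -3.1387 d(m) [-0.0005 -0.0003  0.0164] turn 0 q [-0.19  0.8  -0.41  2.05  0.74  0.44  0.4 ] w 14.5 F [ 1.  -0.2 -2.2] t 22.05
```

Emit:
drive_tool:
  deltas: "0 0 0.003 0 0.01; 0 0 0.006 0 0.01; 0 0 0.009 0 0.01; 0 0 0.012 0 0.01; 0 0 0.014 0 0.01; 0 0 0.016 0 0.01; 0 0 0.017 0 0.01; 0 0 0.017 0 0.01"

```text
clock: 23.05
eef_pos: [468.9, 200.7, 7.7]
tool_rot: [3.14, 0.004, -3.14]
force: [3.7, -0.3, 6.4]
width: 14.7
```

```bash
python3 - <<'E'
from h import *
plan(467,200,7)
s=imaging.get_image("side")
save(s,"s15",(190,165,318,225),6)
E
```

```text
at [468.9 200.7   7.7] yaw -3.1396 d(m) [ 0.0019 -0.0007  0.0007] turn 0 q [-0.21  0.83 -0.37  2.05  0.77  0.4   0.37] w 14.7 F [ 3.7 -0.3  6.4] t 23.05
```

View pics/s15.png

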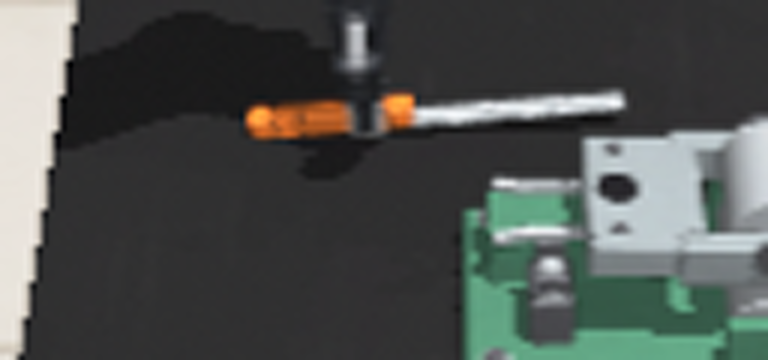

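Emit:
drive_tool:
  deltas: "0 0 0.001 0 0.01; 0 0 0.002 0 0.01; 0 0 0.003 0 0.01; 0 0 0.003 0 0.01; 0 0 0.003 0 0.02; 0 0 0.003 0 0.04; 0 0 0.003 0 0.06; 0 0 -0.02 0 0.06; 0 0 -0.06 0 0.06; 0 0 -0.1 0 0.06; 0 0 -0.1 0 0.06"

```text
clock: 24.48
eef_pos: [468.2, 201.0, 109.0]
tool_rot: [3.139, 0.005, -3.139]
force: [0.0, -0.7, -1.3]
width: 60.0
```

```bash
python3 - <<'E'
from h import *
plan(443,-263,120,-3.14+.1)
s=imaging.get_image("side"); armang(s)
save(s,"s16",(190,165,318,225),6)
E
```

```text
at [468.2 201.  109. ] yaw -3.1394 d(m) [ 0.0261 -0.4639 -0.0123] turn -5.69 q [-0.08  0.67 -0.57  2.01  0.61  0.62  0.51] w 60.0 F [ 0.  -0.7 -1.3] t 24.48
theta 0.0416 foot lift 7.5 corr 0.9666
```

View pics/s16.png

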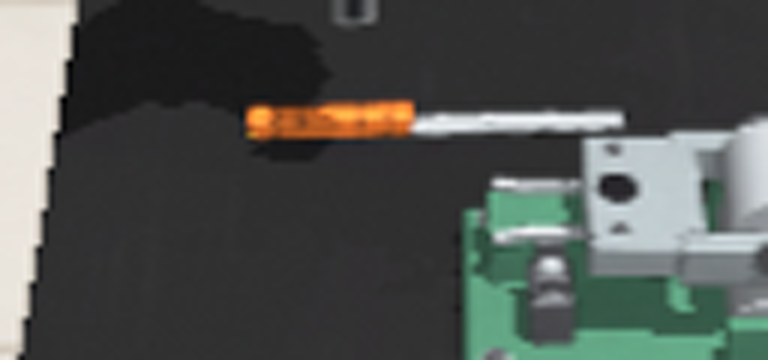

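Emit:
drive_tool:
  deltas: "0.001 -0.03 -0.02 0 0.05; 0.003 -0.08 -0.02 0 0.05; 0.005 -0.13 -0.02 -1 0.05; 0.006 -0.18 -0.02 -2 0.05; 0.007 -0.23 -0.02 -3 0.05; 0.008 -0.28 -0.02 -4 0.05; 0.01 -0.33 -0.02 -5 0.05; 0.011 -0.38 -0.02 -5.7 0.05; 0.012 -0.43 -0.02 -5.7 0.05; 0.0135 -0.4615 -0.01 -5.7 0.05; 0.0135 -0.4615 0.01 -5.7 0.05; 0.0135 -0.4615 0.02 -5.7 0.05"

```text
clock: 26.02
eef_pos: [452.8, -261.2, 84.4]
tool_rot: [3.139, -0.003, -3.04]
force: [-0.3, -0.7, -0.1]
width: 49.7
```

```bash
python3 - <<'E'
from h import *
plan(455.7,-260.5,10,-3.14+.1)
s=imaging.get_image("side");t=imaging.get_image("top")
pickle.dump((s,t),open("p17.pkl","wb"))
save(s,"s17",(200,220,300,300),7);save(t,"t17",(320,190,400,270),7)
print(w2p(s,ctrl.read_state()["eef_pos"]),w2p(t,ctrl.read_state()["eef_pos"]))
E
```

```text
at [ 452.8 -261.2   84.4] yaw -3.0401 d(m) [-0.0032  0.0002  0.0744] turn -0.01 q [ 0.87  0.75 -0.63  1.98  0.72  0.65  1.45] w 49.7 F [-0.3 -0.7 -0.1] t 26.02
[241.27628848 268.04420558] [366.38101032 248.86978845]
```

View pics/s17.png

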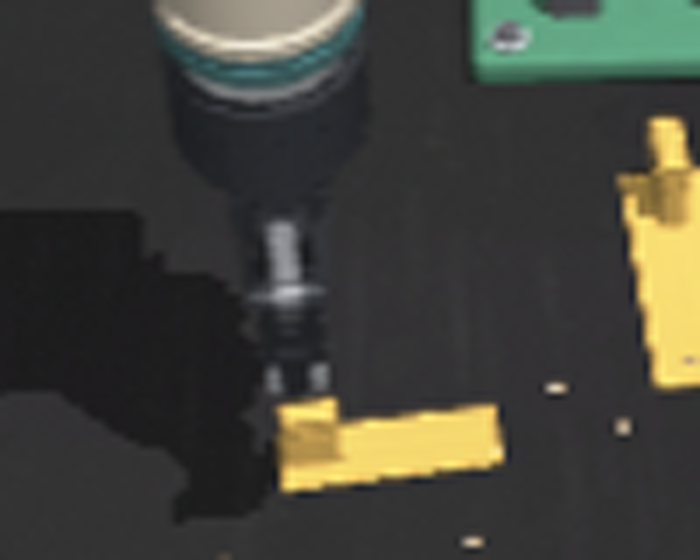

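View pics/t17.png

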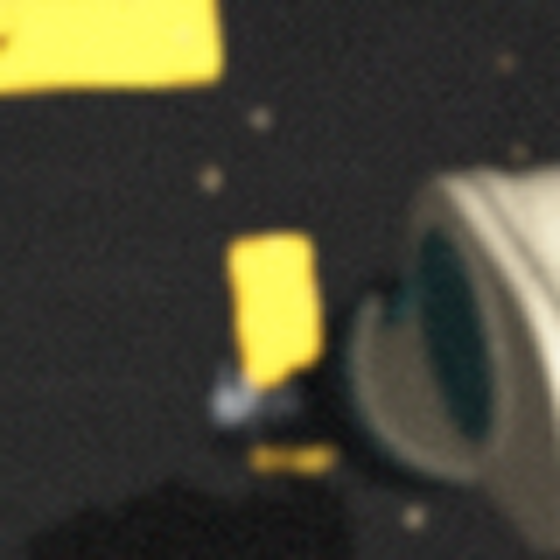

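```bash
python3 - <<'E'
from h import *
s,t=pickle.load(open("p17.pkl","rb"))
f=lambda u,v:(200+u/7-.43,220+v/7-.43)
print(py(s,*f(308,405),-258), py(s,*f(296,385),-261-22))
E
```

```text
[ 456.757969   -258.           38.05618765] [ 455.47662995 -283.           83.72640824]
```

Emit:
drive_tool:
  deltas: "-0.002 0.0002 0.02 0 0.05; -0.002 0.0002 0.045 0 0.05; -0.002 0.0002 0.065 0 0.05; -0.002 0.0002 0.0742 0 0.05; -0.002 0.0002 0.0742 0 0.05; -0.002 0.0002 0.0742 0 0.035; -0.002 0.0002 0.0742 0 0.02; -0.002 0.0002 0.0742 0 0.004; -0.002 0.0002 0.0742 0 0.004; -0.002 0.0002 0.0742 0 0.004"

```text
clock: 27.38
eef_pos: [456.7, -261.4, 13.1]
tool_rot: [-3.141, 0.001, -3.04]
force: [-1.1, 0.4, 6.1]
width: 8.7
```

Emit:
drive_tool:
  deltas: "0 0 -0.01 0 0.004; 0 0 -0.03 0 0.004; 0 0 -0.06 0 0.004; 0 0 -0.09 0 0.004; 0 0 -0.11 0 0.004; 0 0 -0.11 0 0.004"

```text
clock: 28.12
eef_pos: [457.0, -261.6, 123.8]
tool_rot: [-3.14, 0.002, -3.04]
force: [0.1, 0.5, -1.6]
width: 9.0
```

```bash
python3 - <<'E'
from h import *
plan(470,58,110,-3.13)
s=imaging.get_image("side");t=imaging.get_image("top")
save(s,"s18",(200,190,300,270),7);save(t,"t18",(320,190,400,270),7)
E
```

```text
at [ 457.  -261.6  123.8] yaw -3.0401 d(m) [-0.0452  0.3166  0.0134] turn 5.15 q [ 0.91  0.7  -0.69  1.95  0.66  0.73  1.5 ] w 9.0 F [ 0.1  0.5 -1.6] t 28.12
```

View pics/s18.png

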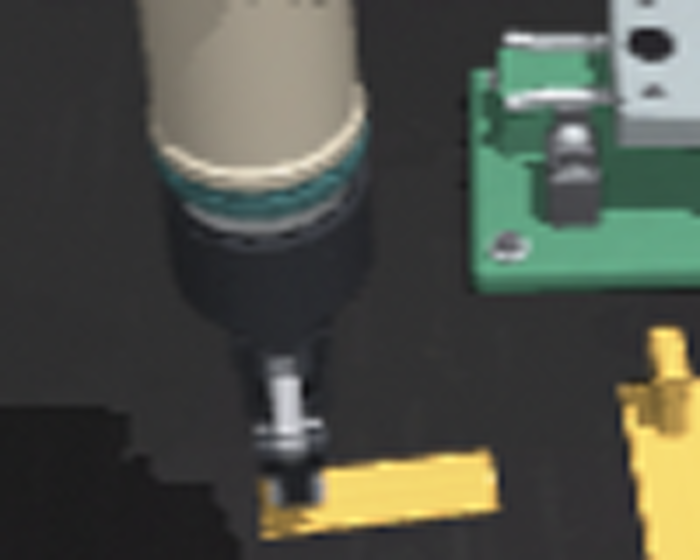

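View pics/t18.png

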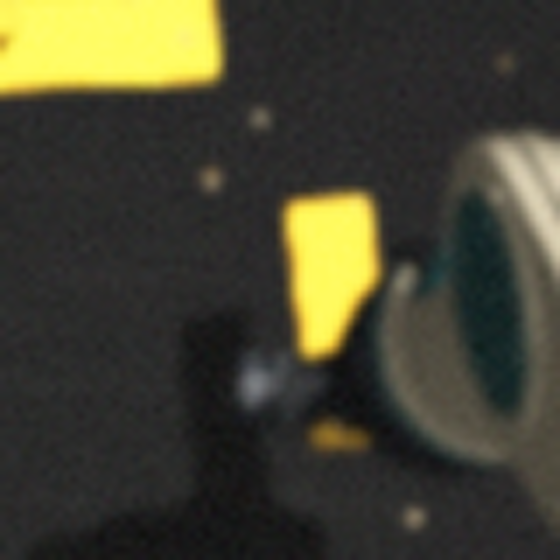

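```bash
python3 - <<'E'
from h import *
s,t=pickle.load(open("p7.pkl","rb"))
g=t["color"].astype(float)
print("bar blade rows profile / cheek profile")
from numpy import *
def sub(row,c0,c1,thr=150):
    p=g[row,c0:c1].min(axis=1); return p.round().astype(int)
for r in (200,203,206,209): print(r,sub(r,244,282).tolist())
print(p2w(t,272.25,205.5,66),p2w(t,252.65,202.5,59))
# flange edges in top0
t0=pickle.load(open("top0.pkl","rb")); hsv=cv2.cvtColor(t0["color"],cv2.COLOR_RGB2HSV)
grn=cv2.inRange(hsv,(60,90,50),(90,255,255)); P=[]
Lp=[];Rp=[]
for r in range(185,220):
    c=where(grn[r,225:305])[0]+225
    if len(c): Lp.append((c[0]-.5,r)); Rp.append((c[-1]+.5,r))
for nm,A in(("L",Lp),("R",Rp)):
    W=array([p2w(t0,u,v,20)[:2] for u,v in A]); k=polyfit(W[:,0],W[:,1],1); res=W[:,1]-polyval(k,W[:,0]); print(nm,k[0],"y at x=560",polyval(k,560),res.std())
E
```

```text
bar blade rows profile / cheek profile
200 [112, 176, 197, 168, 115, 91, 90, 92, 85, 85, 77, 81, 76, 100, 151, 197, 194, 134, 64, 48, 49, 59, 89, 114, 121, 125, 161, 197, 211, 201, 177, 132, 103, 105, 103, 101, 97, 103]
203 [137, 195, 207, 167, 112, 94, 96, 94, 98, 94, 98, 98, 97, 123, 179, 223, 216, 147, 68, 47, 49, 67, 93, 134, 174, 201, 215, 229, 234, 235, 231, 215, 182, 143, 116, 106, 97, 97]
206 [152, 206, 207, 152, 101, 96, 96, 95, 97, 98, 95, 96, 106, 138, 206, 238, 231, 164, 96, 70, 56, 55, 64, 87, 119, 165, 213, 232, 234, 233, 219, 180, 135, 108, 101, 97, 96, 95]
209 [185, 226, 209, 150, 98, 93, 91, 96, 95, 96, 95, 94, 103, 126, 186, 231, 226, 160, 92, 60, 51, 43, 45, 54, 86, 144, 203, 231, 237, 235, 211, 138, 74, 60, 74, 86, 96, 100]
[569.89689536   1.4912722   66.        ] [578.13917947  57.30127657  59.        ]
L -0.018873264830599812 y at x=560 106.51904273871489 0.8233377453902633
R -0.019597671379519493 y at x=560 -47.09907292884118 0.747122406058612
```

```bash
python3 - <<'E'
from h import *
from numpy import *
t=pickle.load(open("top0.pkl","rb")); s=pickle.load(open("side0.pkl","rb"))
def fit(im,pts,z,ax):
    W=array([p2w(im,u,v,z)[:2] for u,v in pts]); a,b=(W[:,0],W[:,1]) if ax==0 else (W[:,1],W[:,0])
    k=polyfit(a,b,1)
    for _ in range(5):
        r=b-polyval(k,a); m=abs(r)<2*max(median(abs(r)),.3); k=polyfit(a[m],b[m],1)
    return k,m.sum(),(b-polyval(k,a))[m].std(),(a.min(),a.max())
# excess green-ness
def edge(vals,thr):  # subpixel first crossing
    for i in range(len(vals)-1):
        if vals[i]<thr<=vals[i+1]: return i+(thr-vals[i])/(vals[i+1]-vals[i])
    return None
gt=t["color"].astype(float); et=gt[...,1]-gt[...,0]
gs=s["color"].astype(float); es=gs[...,1]-gs[...,0]
R_=[];L_=[]
for r in range(120,222):
    i=edge(et[r,305:270:-1],30)
    if i is not None: R_.append((305-i,r))
    i=edge(et[r,228:260],30)
    if i is not None: L_.append((228+i,r))
for nm,A in(("R",R_),("L",L_)):
    k,n,sd,rg=fit(t,A,20,0); print("top",nm,"yaw",k[0].round(4),"y@560",polyval(k,560).round(2),n,sd.round(2),rg)
F=[]
for c in range(242,285):
    i=edge(et[232:205:-1,c],30)
    if i is not None: F.append((c,232-i))
k,n,sd,rg=fit(t,F,20,1); print("top front: x@y=30",polyval(k,30).round(2),"yaw",-k[0].round(4),n,sd.round(2),rg)
N=[]
for c in range(272,350):
    i=edge(es[245:215:-1,c],25)
    if i is not None: N.append((c,245-i))
k,n,sd,rg=fit(s,N,0,0); print("side near z0 edge yaw",k[0].round(4),"y@560",polyval(k,560).round(2),n,sd.round(2),rg)
F=[]
for r in range(202,229):
    i=edge(es[r,255:285],25)
    if i is not None: F.append((255+i,r))
k,n,sd,rg=fit(s,F,20,1); print("side front x@30",polyval(k,30).round(2),"yaw",-k[0].round(4),n,sd.round(2),rg)
E
```

```text
Traceback (most recent call last):
TypeError: 'float' object cannot be interpreted as an integer
```

```bash
cat > ed.py <<'E'
from h import *
import numpy as np
from numpy import array,polyfit,polyval,median
t=pickle.load(open("top0.pkl","rb")); s=pickle.load(open("side0.pkl","rb"))
def fit(im,pts,z,ax):
    W=array([p2w(im,u,v,z)[:2] for u,v in pts]); a,b=(W[:,0],W[:,1]) if ax==0 else (W[:,1],W[:,0])
    k=polyfit(a,b,1)
    for _ in range(5):
        r=b-polyval(k,a); m=abs(r)<2*max([median(abs(r)),.3]); k=polyfit(a[m],b[m],1)
    return k,m.sum(),(b-polyval(k,a))[m].std(),(a.min(),a.max())
def edge(vals,thr):
    for i in range(len(vals)-1):
        if vals[i]<thr<=vals[i+1]: return i+(thr-vals[i])/(vals[i+1]-vals[i])
gt=t["color"].astype(float); et=gt[...,1]-gt[...,0]
gs=s["color"].astype(float); es=gs[...,1]-gs[...,0]
R_=[];L_=[]
for r in range(120,222):
    i=edge(et[r,305:270:-1],30)
    if i is not None: R_.append((305-i,r))
    i=edge(et[r,228:260],30)
    if i is not None: L_.append((228+i,r))
for nm,A in(("R",R_),("L",L_)):
    k,n,sd,rg=fit(t,A,20,0); print("top",nm,"yaw",k[0].round(4),"y@560",polyval(k,560).round(2),n,sd.round(2),rg)
F=[]
for c in range(242,285):
    i=edge(et[232:205:-1,c],30)
    if i is not None: F.append((c,232-i))
k,n,sd,rg=fit(t,F,20,1); print("top front: x@y=30",polyval(k,30).round(2),"yaw",-k[0].round(4),n,sd.round(2),rg)
N=[]
for c in range(272,350):
    i=edge(es[245:215:-1,c],25)
    if i is not None: N.append((c,245-i))
k,n,sd,rg=fit(s,N,0,0); print("side near z0 edge yaw",k[0].round(4),"y@560",polyval(k,560).round(2),n,sd.round(2),rg)
F=[]
for r in range(202,229):
    i=edge(es[r,255:285],25)
    if i is not None: F.append((255+i,r))
k,n,sd,rg=fit(s,F,20,1); print("side front x@30",polyval(k,30).round(2),"yaw",-k[0].round(4),n,sd.round(2),rg)
E
python3 ed.py
```

```text
top R yaw -0.0042 y@560 -47.04 87 0.26 (np.float64(534.1423840092625), np.float64(844.1920331903799))
top L yaw -0.0091 y@560 105.78 69 0.49 (np.float64(529.5442977873253), np.float64(816.4246658383358))
top front: x@y=30 523.76 yaw -0.0048 43 0.16 (np.float64(-34.60482029094101), np.float64(87.36798119326077))
side near z0 edge yaw -0.0079 y@560 -35.38 62 0.37 (np.float64(545.2633712348822), np.float64(809.0217069366223))
side front x@30 528.47 yaw -0.0112 27 0.06 (np.float64(-39.493594310202866), np.float64(91.07556368396058))
```

```bash
python3 - <<'E'
from h import *
plan(467,58.9,95,-3.1476)
E
```

```text
at [ 455.7 -261.2  122. ] yaw -3.0399 d(m) [-0.0438  0.3173  0.027 ] turn 6.17 q [ 0.91  0.7  -0.68  1.95  0.66  0.73  1.5 ] w 8.8 F [-0.   0.1 -0.6] t 28.23
```

Emit:
drive_tool:
  deltas: "-0.005 0.03 0 1 0.004; -0.01 0.075 0 2 0.004; -0.018 0.125 0 3 0.004; -0.025 0.175 0 4 0.004; -0.032 0.225 0 5 0.004; -0.038 0.275 0 6 0.004; -0.0438 0.3173 0.005 6.17 0.004; -0.0438 0.3173 0.02 6.17 0.004; -0.0438 0.3173 0.027 6.17 0.004; -0.0438 0.3173 0.027 6.17 0.004"

```text
clock: 29.48
eef_pos: [466.6, 57.4, 94.3]
tool_rot: [-3.14, -0.003, 3.134]
force: [0.5, -0.2, -0.3]
width: 9.2
```

```bash
python3 - <<'E'
from h import *
plan(467,58.9,75,-3.1476)
s=imaging.get_image("side");t=imaging.get_image("top"); armang(s)
pickle.dump((s,t),open("p19.pkl","wb"))
save(s,"s19",(208,175,318,225),7);save(t,"t19",(235,180,295,230),11)
E
```

```text
at [466.6  57.4  94.3] yaw 3.134 d(m) [-0.0004  0.0015  0.0193] turn -0.09 q [ 0.19  0.66 -0.55  2.12  0.67  0.54  0.71] w 9.2 F [ 0.5 -0.2 -0.3] t 29.48
theta 0.0416 foot lift 7.49 corr 0.9664
```

View pics/s19.png

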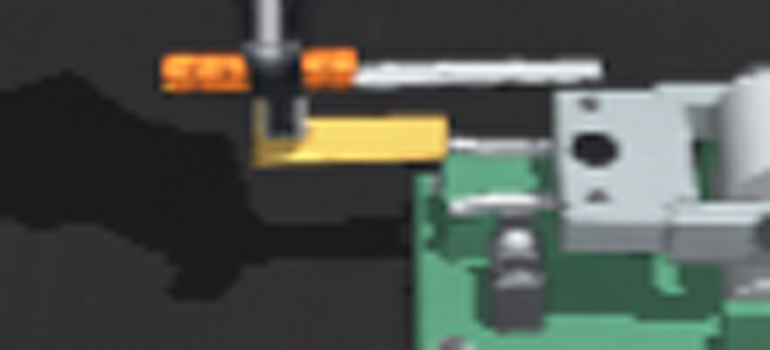

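View pics/t19.png

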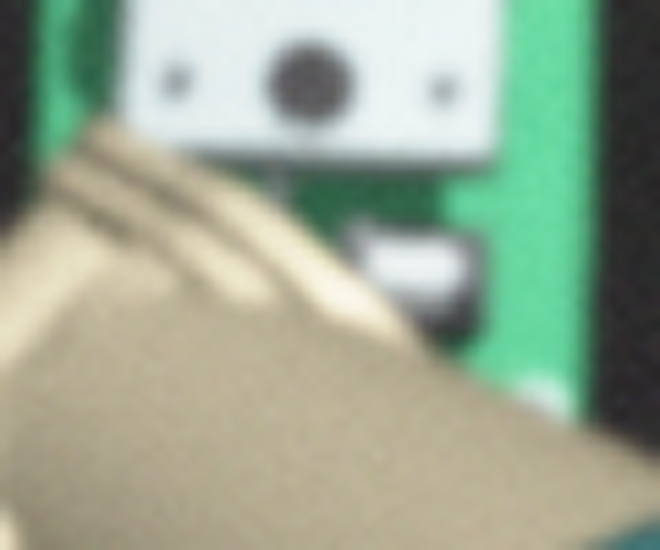

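Emit:
drive_tool:
  deltas: "0 0.0005 0.005 -0.1 0.004; 0 0.001 0.012 -0.1 0.004; 0 0.0015 0.019 -0.1 0.004; 0 0.0015 0.019 -0.1 0.004"

```text
clock: 30.08
eef_pos: [467.1, 60.5, 75.8]
tool_rot: [-3.141, -0.001, 3.138]
force: [-0.7, -0.3, -0.4]
width: 8.8
```

```bash
python3 - <<'E'
from h import *
plan(467,58.9,67,-3.1476)
s=imaging.get_image("side")
pickle.dump(s,open("p20.pkl","wb"))
save(s,"s20",(240,185,300,220),13)
E
```

```text
at [467.1  60.5  75.8] yaw 3.138 d(m) [ 0.0001 -0.0016  0.0088] turn 0.14 q [ 0.16  0.69 -0.51  2.13  0.71  0.5   0.67] w 8.8 F [-0.7 -0.3 -0.4] t 30.07
```

View pics/s20.png

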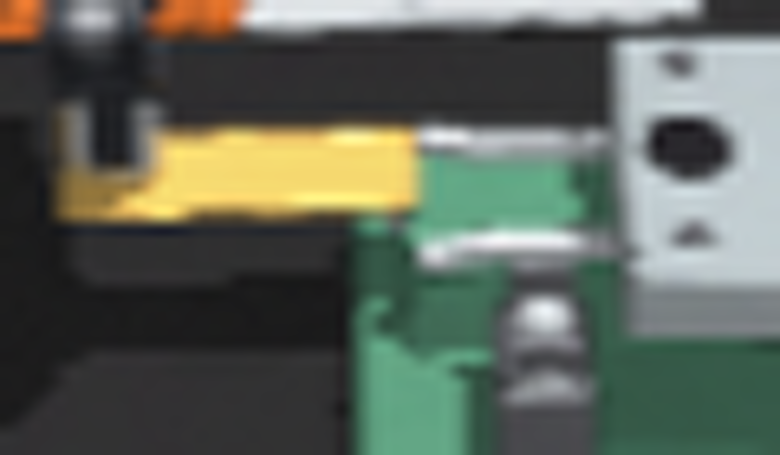

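Emit:
drive_tool:
  deltas: "0.003 -0.001 0.002 0 0.004; 0.005 -0.0016 0.006 0 0.004; 0.005 -0.0016 0.0078 0 0.004; 0.005 -0.0016 0.0078 0 0.004; 0.005 -0.0016 0.0078 0 0.004"

```text
clock: 30.75
eef_pos: [462.7, 59.0, 68.6]
tool_rot: [3.141, 0.0, 3.138]
force: [-1.2, 0.1, -0.4]
width: 8.8
```

```bash
python3 - <<'E'
from h import *
plan(467,58.9,67,-3.1476)
s=imaging.get_image("side")
pickle.dump(s,open("p21.pkl","wb"))
save(s,"s21",(240,185,300,220),13)
E
```

```text
at [462.7  59.   68.6] yaw 3.1375 d(m) [-0.0043 -0.0001  0.0016] turn 0.11 q [ 0.14  0.7  -0.49  2.14  0.73  0.47  0.65] w 8.8 F [-1.2  0.1 -0.4] t 30.75
```

View pics/s21.png

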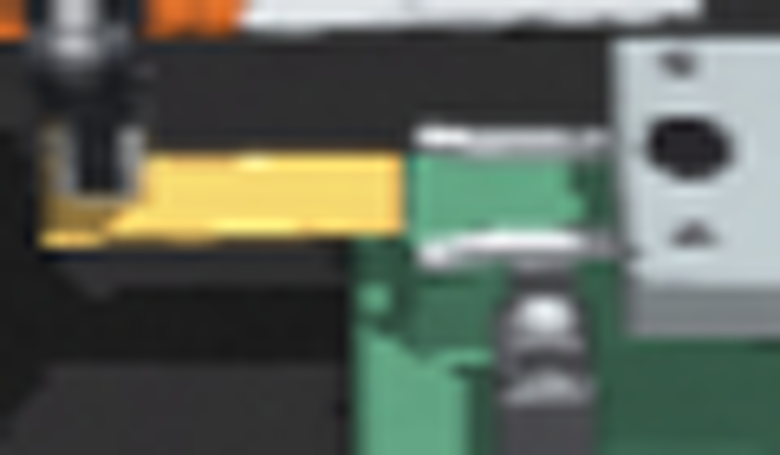

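Emit:
drive_tool:
  deltas: "-0.004 0 0.001 0.1 0.004; -0.008 0 0.0016 0.1 0.004; -0.012 0 0.0016 0.1 0.004; -0.017 0 0.0016 0.1 0.004; -0.022 0 0.0016 0.1 0.004; -0.022 0 0.0016 0.1 0.004"

```text
clock: 31.55
eef_pos: [485.1, 58.9, 67.0]
tool_rot: [3.141, 0.0, 3.135]
force: [-1.0, 0.4, -0.4]
width: 8.8
```

```bash
python3 - <<'E'
from h import *
plan(555,58.9,67,-3.1476)
s=imaging.get_image("side")
pickle.dump(s,open("p22.pkl","wb"))
save(s,"s22",(240,185,300,220),13)
E
```

```text
at [485.1  58.9  67. ] yaw 3.1354 d(m) [-0.0699  0.0005  0.    ] turn -0.01 q [ 0.16  0.72 -0.5   2.09  0.71  0.51  0.68] w 8.8 F [-1.   0.4 -0.4] t 31.55
```

View pics/s22.png

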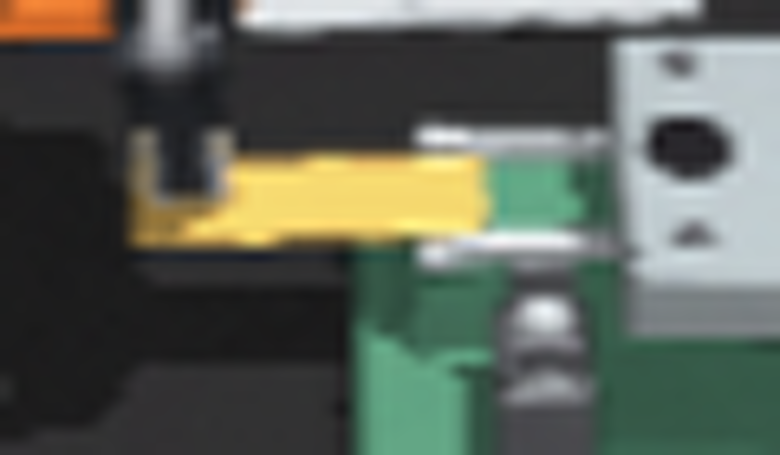

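Emit:
drive_tool:
  deltas: "-0.006 0 0 0 0.004; -0.013 0 0 0 0.004; -0.02 0 0 0 0.004; -0.027 0 0 0 0.004; -0.034 0 0 0 0.004; -0.04 0 0 0 0.004; -0.04 0 0 0 0.004"

```text
clock: 32.48
eef_pos: [525.1, 58.6, 67.0]
tool_rot: [3.141, 0.0, 3.135]
force: [-0.6, -0.4, -1.4]
width: 9.0
```

Emit:
drive_tool:
  deltas: "-0.004 0 0 0 0.004; -0.008 0 0 0 0.004; -0.012 0 0 0 0.004; -0.016 0 0 0 0.004; -0.020 0 0 0 0.004; -0.024 0 0 0 0.004; -0.024 0 0 0 0.004"

```text
clock: 33.35
eef_pos: [548.9, 58.5, 67.0]
tool_rot: [3.141, 0.0, 3.136]
force: [0.2, -0.3, 0.6]
width: 8.9
```

```bash
python3 - <<'E'
from h import *
plan(557,58.9,67,-3.1476)
s=imaging.get_image("side"); armang(s)
pickle.dump(s,open("p23.pkl","wb"))
save(s,"s23",(240,185,300,220),13)
E
```

```text
at [548.9  58.5  67. ] yaw 3.1356 d(m) [-0.0081  0.0004 -0.    ] turn 0.0 q [ 0.19  0.79 -0.55  1.91  0.67  0.63  0.78] w 8.9 F [ 0.2 -0.3  0.6] t 33.35
theta 0.0421 foot lift 7.58 corr 0.9677
```

View pics/s23.png

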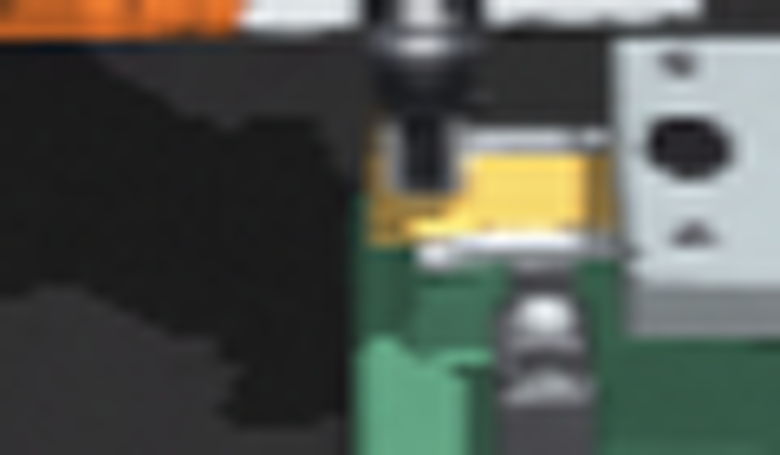

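Emit:
drive_tool:
  deltas: "-0.002 0 0 0 0.004; -0.004 0 0 0 0.004; -0.006 0 0 0 0.004; -0.006 0 0 0 0.004"

```text
clock: 33.9
eef_pos: [554.8, 58.5, 67.0]
tool_rot: [3.141, 0.0, 3.136]
force: [0.3, -0.4, -0.6]
width: 9.0
```

Emit:
drive_tool:
  deltas: "-0.001 0 0 0 0.004; -0.002 0 0 0 0.004; -0.002 0 0 0 0.004"

```text
clock: 34.28
eef_pos: [556.6, 58.4, 67.0]
tool_rot: [3.142, 0.0, 3.136]
force: [1.0, -1.0, -0.9]
width: 8.9
```

Emit:
drive_tool:
  deltas: "-0.001 0 0 0 0.004; -0.002 0 0 0 0.004; -0.002 0 0 0 0.004"

```text
clock: 34.65
eef_pos: [558.7, 58.4, 67.0]
tool_rot: [3.141, 0.0, 3.136]
force: [-0.1, 0.1, -1.2]
width: 8.9
```

Emit:
drive_tool:
  deltas: "0 0 0.0005 0 0.004; 0 0 0.001 0 0.004; 0 0 0.001 0 0.004"

```text
clock: 35.02
eef_pos: [558.5, 58.4, 66.1]
tool_rot: [-3.141, -0.0, 3.136]
force: [0.1, 0.4, 1.5]
width: 8.9
```

Emit:
drive_tool:
  deltas: "-0.001 0 0 0 0.004; -0.002 0 0 0 0.004; -0.002 0 0 0 0.004"

```text
clock: 35.4
eef_pos: [560.2, 58.4, 66.1]
tool_rot: [-3.141, -0.001, 3.136]
force: [-3.7, 0.1, 5.5]
width: 9.0
```

Emit:
drive_tool:
  deltas: "-0.001 0 0 0 0.004; -0.002 0 0 0 0.004; -0.002 0 0 0 0.004"

```text
clock: 35.78
eef_pos: [561.0, 58.4, 66.1]
tool_rot: [-3.141, -0.003, 3.136]
force: [-7.4, -0.2, 7.8]
width: 8.8
```

```bash
python3 - <<'E'
from h import *
s=imaging.get_image("side"); armang(s)
pickle.dump(s,open("p24.pkl","wb"))
save(s,"s24",(240,185,300,220),13)
f=lambda u,v:(240+u/13-.46,185+v/13-.46)
E
```

```text
theta 0.0422 foot lift 7.59 corr 0.9653
```

View pics/s24.png

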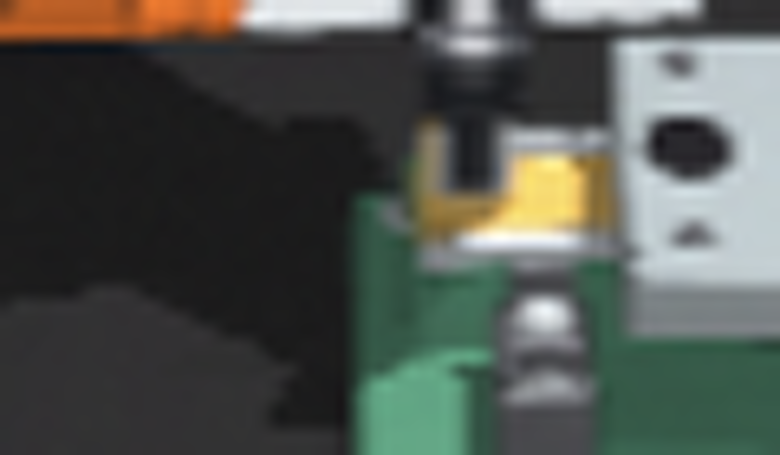

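```bash
python3 - <<'E'
from h import *
s=pickle.load(open("p24.pkl","rb"))
f=lambda u,v:(240+u/13-.46,185+v/13-.46)
print("shim rear",py(s,*f(417,240),43.4),py(s,*f(417,200),58), "fin left/right", py(s,*f(420,125),53))
s0=pickle.load(open("side0.pkl","rb"))
# side-frame fin/TCP offset
st=ctrl.read_state(); print(st["eef_pos"],w2p(s,st["eef_pos"]), py(s,*f(472,190),58.4-9), st["force"])
p=pickle.load(open("p21.pkl","rb"))
print("rear at p21 (tcp 462.7)",py(p,*f(42,240),44),"front",py(p,*f(405,235),44))
p=pickle.load(open("p22.pkl","rb"))
print("rear at p22 (tcp 485.1)",py(p,*f(130,240),44),"front",py(p,*f(490,220),44))
p=pickle.load(open("p23.pkl","rb")); print("rear p23 (548.9)",py(p,*f(368,240),44))
E
```

```text
shim rear [546.79168522  43.4         57.88002985] [547.13787525  58.          59.06565324] fin left/right [548.38776805  53.          90.06148334]
[561.02716362  58.45829972  66.09641792] [275.57534742 198.21745612] [561.74778764  49.4         69.80068039] [-6.3876089  -0.74518313  8.11216316]
rear at p21 (tcp 462.7) [447.35626899  44.          61.16142791] front [543.63809044  44.          59.25449609]
rear at p22 (tcp 485.1) [470.62982292  44.          60.26543018] front [566.29914083  44.          63.76891146]
rear p23 (548.9) [533.76271331  44.          57.83490638]
```

Emit:
drive_tool:
  deltas: "0 0 -0.0007 0 0.004; -0.001 0 -0.0007 0 0.004; -0.0015 0 -0.0007 0 0.004; -0.0015 0 -0.0007 0 0.004"

```text
clock: 36.33
eef_pos: [561.1, 58.4, 66.2]
tool_rot: [-3.141, -0.005, 3.136]
force: [-8.2, 0.6, 7.1]
width: 8.9
```

Emit:
drive_tool:
  deltas: "0.002 0 -0.0007 0 0.004; 0.002 0 -0.0007 0 0.02; 0.002 0 -0.0007 0 0.03; 0.002 0 -0.0007 0 0.03; 0.002 0 -0.02 0 0.03; 0.002 0 -0.05 0 0.03; 0.002 0 -0.08 0 0.03; 0.002 0 -0.09 0 0.02; 0.002 0 -0.09 0 0; 0.002 0 -0.09 0 0"

```text
clock: 37.58
eef_pos: [561.4, 58.0, 155.8]
tool_rot: [-3.141, -0.002, 3.136]
force: [0.0, -0.4, -0.3]
width: -0.0
```

```bash
python3 - <<'E'
from h import *
plan(617,30.6,115)
s=imaging.get_image("side"); armang(s)
pickle.dump(s,open("p25.pkl","wb"))
save(s,"s25",(240,175,310,220),11)
E
```

```text
at [561.4  58.  155.8] yaw 3.1357 d(m) [-0.0558 -0.027   0.0408] turn 0 q [ 0.26  0.68 -0.65  1.82  0.55  0.83  0.9 ] w -0.0 F [ 0.  -0.4 -0.3] t 37.58
theta 0.0421 foot lift 7.58 corr 0.9652
```

View pics/s25.png

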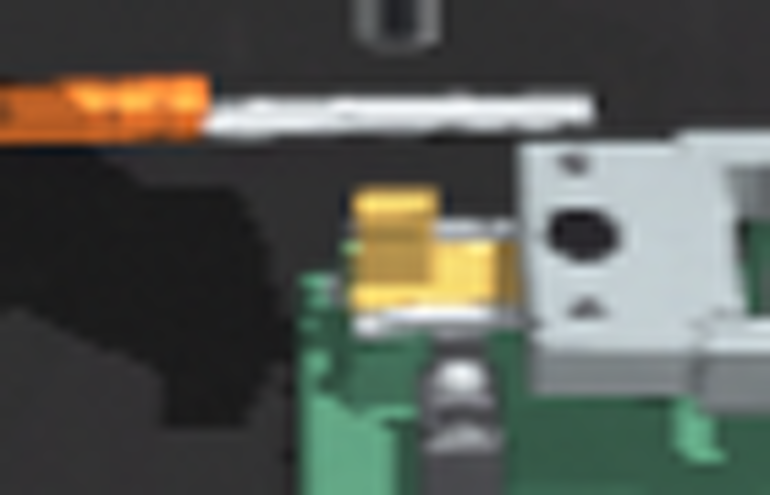

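Emit:
drive_tool:
  deltas: "-0.02 -0.01 0 0 0; -0.045 -0.022 0.005 0 0; -0.056 -0.027 0.02 0 0; -0.056 -0.027 0.035 0 0; -0.056 -0.027 0.041 0 0; -0.056 -0.027 0.041 0 0"

```text
clock: 38.38
eef_pos: [616.7, 31.8, 115.0]
tool_rot: [3.141, -0.002, 3.137]
force: [0.9, -1.4, 0.3]
width: 0.2
```

```bash
python3 - <<'E'
from h import *
plan(617,30.6,98)
s=imaging.get_image("side"); t=imaging.get_image("top")
c=py(s,*(240+583/11-.45,175+235/11-.45),30.6); print("pad in side frame",c)
save(s,"s26",(240,175,310,220),11); save(t,"t26",(235,170,295,220),9)
E
```

```text
at [616.7  31.8 115. ] yaw 3.1373 d(m) [-0.0004 -0.0012  0.0169] turn 0 q [ 0.27  0.8  -0.62  1.7   0.59  0.84  0.95] w 0.2 F [ 0.9 -1.4  0.3] t 38.38
pad in side frame [617.90536297  30.6         99.16925406]
```

View pics/s26.png

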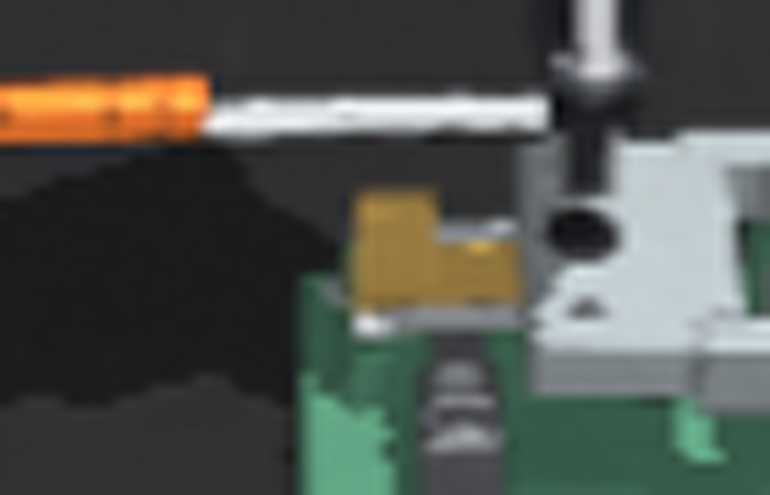

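View pics/t26.png

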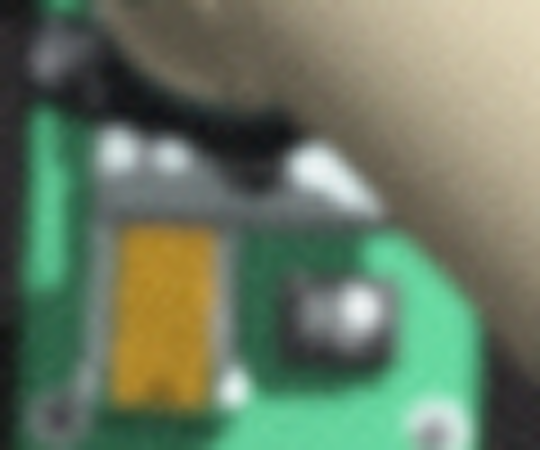

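Emit:
drive_tool:
  deltas: "0.0005 -0.001 0.008 0 0; 0.0005 -0.001 0.015 0 0; 0.0005 -0.001 0.017 0 0; 0.0005 -0.001 0.018 0 0; 0.0005 -0.001 0.018 0 0"

```text
clock: 39.1
eef_pos: [617.5, 30.1, 97.7]
tool_rot: [3.141, 0.0, 3.136]
force: [-0.5, -1.1, -0.1]
width: 0.1
```

Emit:
drive_tool:
  deltas: "0 0 0.0005 0 0; 0 0 0.001 0 0; 0 0 0.0015 0 0; 0 0 0.002 0 0; 0 0 0.002 0 0"

```text
clock: 39.72
eef_pos: [617.5, 30.1, 96.2]
tool_rot: [-3.141, 0.0, 3.136]
force: [-0.4, -0.3, 5.5]
width: 0.1
```

Emit:
drive_tool:
  deltas: "0 0 0.0005 0 0; 0 0 0.001 0 0; 0 0 0.0015 0 0; 0 0 0.002 0 0; 0 0 0.002 0 0"

```text
clock: 40.35
eef_pos: [617.3, 30.1, 94.2]
tool_rot: [-3.141, -0.0, 3.136]
force: [-1.7, -0.9, 5.6]
width: -0.5
```

Emit:
drive_tool:
  deltas: "0 0 0.0005 0 0; 0 0 0.001 0 0; 0 0 0.001 0 0"

```text
clock: 40.72
eef_pos: [617.1, 30.0, 93.1]
tool_rot: [-3.141, -0.0, 3.136]
force: [-2.6, -1.2, 5.3]
width: -0.1
```

Contact moves the arm at about 6 N. The remaining travel is short, so small steps.

Emit:
drive_tool:
  deltas: "0 0 0.0005 0 0; 0 0 0.0005 0 0"

```text
clock: 40.98
eef_pos: [617.1, 30.1, 92.7]
tool_rot: [-3.141, -0.0, 3.136]
force: [-2.3, -0.4, 5.9]
width: 0.0
```

Emit:
drive_tool:
  deltas: "0 0 0.0005 0 0; 0 0 0.0005 0 0"

```text
clock: 41.22
eef_pos: [617.1, 30.1, 92.2]
tool_rot: [-3.141, -0.0, 3.136]
force: [-2.7, -0.2, 6.4]
width: 0.4
```

Emit:
drive_tool:
  deltas: "0 0 0.0005 0 0; 0 0 0.0005 0 0"

```text
clock: 41.48
eef_pos: [617.1, 30.0, 92.1]
tool_rot: [-3.141, -0.0, 3.136]
force: [-2.1, -0.2, 8.4]
width: 0.3
```

Emit:
drive_tool:
  deltas: "0 0 0.0005 0 0; 0 0 0.001 0 0; 0 0 0.001 0 0"

```text
clock: 41.85
eef_pos: [617.1, 30.1, 92.0]
tool_rot: [-3.141, -0.0, 3.136]
force: [-4.1, -0.9, 15.2]
width: -0.1
```

Emit:
drive_tool:
  deltas: "0 0 0.0005 0 0; 0 0 0.001 0 0; 0 0 0.001 0 0"

```text
clock: 42.22
eef_pos: [617.1, 30.1, 91.9]
tool_rot: [-3.14, 0.0, 3.136]
force: [-6.7, -1.0, 21.7]
width: -0.2
```

Emit:
drive_tool:
  deltas: "0.0003 0 0.0003 0 0; 0.0003 0 0.0005 0 0; 0.0003 0 0.0005 0 0; 0.0003 0 0.0005 0 0; 0.0003 0 0.0005 0 0; 0.0003 0 0.0005 0 0; 0.0003 0 0.0005 0 0; 0.0003 0 0.0005 0 0; 0.0003 0 0.0005 0 0; 0.0003 0 0.0005 0 0; 0.0003 0 0.0005 0 0; 0.0003 0 0.0005 0 0"

```text
clock: 43.72
eef_pos: [617.1, 30.1, 91.9]
tool_rot: [-3.14, 0.001, 3.136]
force: [-7.1, -1.9, 24.6]
width: -0.0
```

Emit:
drive_tool:
  deltas: "0 0 0 0 0; 0 0 0 0 0; 0 0 0 0 0; 0 0 0 0 0; 0 0 0 0 0; 0 0 0 0 0"

```text
clock: 44.48
eef_pos: [617.1, 30.1, 91.9]
tool_rot: [-3.14, 0.001, 3.136]
force: [-6.7, -1.4, 23.2]
width: -0.2
```

```bash
python3 - <<'E'
from h import *
plan(617,30.6,98)
s=imaging.get_image("side"); armang(s); print(ctrl.read_state()["force"])
E
```

```text
at [617.1  30.1  91.9] yaw 3.1357 d(m) [ 0.0001  0.0005 -0.0061] turn 0 q [ 0.26  0.82 -0.6   1.72  0.62  0.8   0.93] w -0.2 F [-6.7 -1.4 23.2] t 44.48
theta 0.0078 foot lift 1.41 corr 0.6602
[-7.05087816 -2.42249691 23.94440364]
```

Emit:
drive_tool:
  deltas: "0 0 -0.002 0 0; 0 0 -0.005 0 0; 0 0 -0.02 0 0; 0.02 0 -0.06 0 0; 0.06 0.02 -0.1 0 0; 0.1 0.04 -0.12 0 0; 0.14 0.06 -0.12 0 0; 0.17 0.08 -0.12 0 0; 0.17 0.08 -0.12 0 0.02"

```text
clock: 45.65
eef_pos: [445.8, 112.7, 209.7]
tool_rot: [-3.141, 0.0, 3.141]
force: [0.9, -0.7, 0.2]
width: 16.7
```

```bash
python3 - <<'E'
from h import *
plan(617,30.6,98)
s=imaging.get_image("side"); t=imaging.get_image("top"); armang(s)
save(s,"s27",(200,140,320,230),6.5); save(t,"t27",(100,120,420,290),2.5)
E
```

```text
at [445.8 112.7 209.7] yaw 3.1406 d(m) [-0.1712 -0.0819  0.1118] turn 0 q [ 0.22  0.48 -0.74  2.04  0.45  0.79  0.78] w 16.7 F [ 0.9 -0.7  0.2] t 45.65
theta 0.0179 foot lift 3.22 corr 0.9769
```

View pics/s27.png

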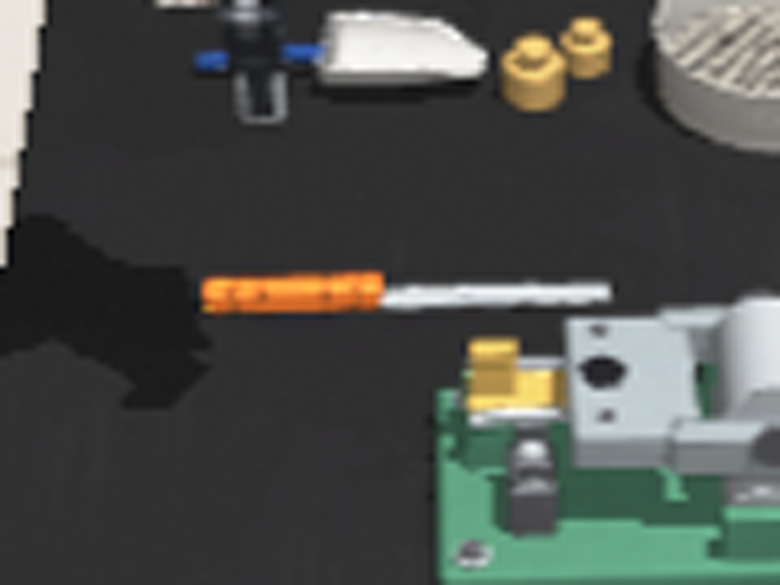

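View pics/t27.png

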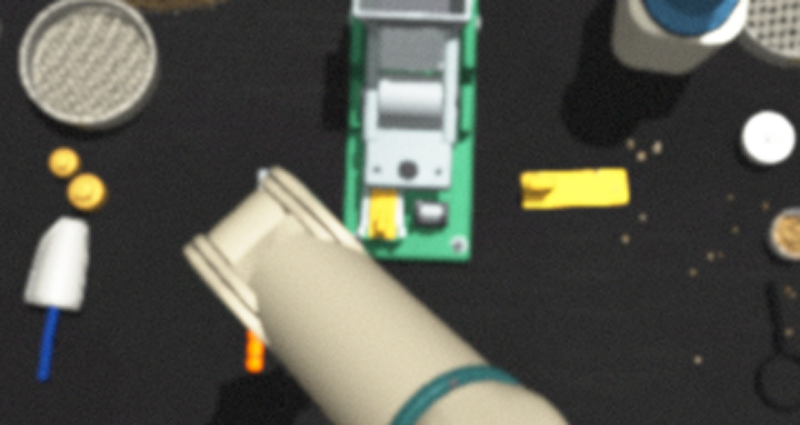

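```bash
python3 -c "
from h import *
print(ctrl.finish_job())"
```

```text
the job is handed in; nothing more can be done
None
```

The job is done and handed in at about 46 s, of the 72 s allowed. The roll arm now rests on the shim.

- **Prying:** I levered the nose up with the bar over the fulcrum block until the stop foot had risen about 7.5 mm, measured in the side camera. The tool can only point down, so I first tilted the bar in the fingers. To do that I pressed its tail lightly (about 7 N) on the front edge of the anvil.
- **Bar:** It lies flat on the worktop about 95 mm to the left of the huller.
- **Shim:** I used the smaller of the two and slid it in until it stopped firmly against the back stop. It took about 8 N there, and a further 1.5 mm of commanded travel moved it only 0.1 mm. The camera puts it within about 1 mm of fully home.
- **Bedding:** The arm moved down on its thumb pad at about 6 N, stopped firmly, and was then held at 23 to 25 N for about 2 s.

**Last checks:** After I let go, the foot measured 3.2 mm above where it started. The shim is 4 mm thick, so this agrees only if the foot began near the top of its stated 0.7 mm play. The firm stop under the thumb pad also points to the arm sitting on the shim. The camera angle check could not be used during the press itself, because the gripper blocked the view. The two cameras disagreed by 3 to 4 mm (up to 10 mm in one edge measurement), so I relied on their relative positions and on contact forces. The last pictures showed the other things around the huller where they had been; the parts of the worktop outside those views I did not check again.

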